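# Weigh the tape caddy and hang it away

### The job

Put every reel of tape standing on the table into the plywood caddy while it stays on its wooden block, shared as evenly as you can between its two halves so that it will hang level. Hang the loaded caddy by its wire handle on the sprung hook of the scale, let go of it and wait a couple of seconds until the hook has stopped bobbing. Then carry it over level to the plain hook stand and leave it hanging there by its handle with all the reels in it; the caddy must never be put down on the table, and the egg tray, mug and jar stay where they are.

Things in the scene. Friction and masses are not known exactly. Their poses are not given: they have to be found in the camera images.
- caddy: open plywood caddy, 220 mm long (its x), 210 wide (its y), 45 high; walls and floor 5 mm; a partition at x = 0, 5 mm thick and as high as the walls, makes two halves, each about 102 x 200 mm inside. Rigid wire handle and grip above: see caddy_apex, caddy_grip. Origin: centre of its underside, z up. About 0.35 kg empty. Starts on the block.
- caddy_apex (a point): peak of the handle, centre of the wire, 125 mm above the caddy's underside; axes as the caddy's. The handle, rigid 6 mm steel wire in the caddy's y-z plane, runs from the side walls (y = +-102 mm, z = 42 mm) over bends (y = +-45 mm, z = 72 mm) up to this peak, an upside-down V. The peak is what hangs on a hook.
- caddy_grip (a point): middle of the wooden grip standing on the handle's peak, 147 mm above the caddy's underside; axes as the caddy's. Stem 16 mm (x) by 12 mm (y), z = 126 to 168 mm above the underside, then a head 16 by 22 mm, z = 168 to 176 mm. Grip the stem with the fingers closing along the caddy's y.
- reel0: reel of floral tape, an upright solid cylinder 36 mm in diameter and 34 mm high, about 50 g; origin: centre of its underside, z along its axis. Three to five of the five reels are present.
- reel1: reel of floral tape, an upright solid cylinder 36 mm in diameter and 34 mm high, about 50 g; origin: centre of its underside, z along its axis. Three to five of the five reels are present.
- reel2: reel of floral tape, an upright solid cylinder 36 mm in diameter and 34 mm high, about 50 g; origin: centre of its underside, z along its axis. Three to five of the five reels are present.
- reel3: reel of floral tape, an upright solid cylinder 36 mm in diameter and 34 mm high, about 50 g; origin: centre of its underside, z along its axis. Three to five of the five reels are present.
- reel4: reel of floral tape, an upright solid cylinder 36 mm in diameter and 34 mm high, about 50 g; origin: centre of its underside, z along its axis. Three to five of the five reels are present.
- block: wooden block 160 x 120 x 30 mm high, fixed to the table, on which the caddy starts, lined up with it; origin: centre of its underside
- scale: spring scale: aluminium post with a grey housing (80 mm wide) and white plate on top, on a grey foot (110 x 150 x 18 mm), fixed; origin: centre of the foot's underside; the post's front face is at its x = 0, its top at z = 274 mm. The sprung hook sticks out to its -x. A handle goes on over the hook's free tip, moving along +x of the scale with the caddy's axes lined up with it, then down into the notch.
- scale_hook (a joint): travel in m of the scale's sprung hook: 0 unloaded, growing as the hook sinks straight down, stop at 0.055; about 150 N/m, lightly damped; the loaded caddy sinks it about 28 to 42 mm, bobbing for one or two seconds
- scale_notch (a point): lowest point of the sprung hook's V notch (centre of its 8 mm rod), at scale x = -150 mm, 210 mm above the table unloaded; moves with the hook; axes as the scale's. The rod leaves the post 26 mm higher, slopes down to the notch over the last 50 mm, then up to its free tip, 25 mm further to -x and 22 mm higher. A hung wire's centre sits about 8 mm above this point.
- rack: plain wooden hook stand, fixed, of the same outline as the scale but with a square wooden post (28 mm) and a hook that does not move; origin: centre of the foot's underside; hook towards its -x
- rack_notch (a point): lowest point of the V notch of the plain stand's hook (rod centre), 150 mm in front of its post face, 210 mm above the table; axes as the stand's; same hook shape as the scale's
- egg_tray: grey-brown cardboard egg tray 300 x 150 x 46 mm, a bystander; origin: centre of its underside
- mug: white mug, 80 mm in diameter, 95 mm high, a bystander; origin: centre of its underside
- jar: clear jar with a white cap, 64 mm in diameter, 80 mm high, a bystander; origin: centre of its underside
Not all that is in view belongs to the job. What is shaped like the reel2 but yellow is not meant.

How it is judged:
By the outcome, as a careful person would: the job done as asked, in the order asked, and still so for the second after the job is handed in, with the robot touching nothing.
Of reel0, reel1, reel2, reel3, reel4 only 3 to 5 are there at a start; the rules pass over those that are not, and their reading is None.
At some moment in a run one of reel0, reel1, reel2, reel3, reel4 may be knocked a few centimetres aside while the robot is not near it.
It also fails if it takes over 210 s, if anything falls off the work surface, if the arm or the gripper's body presses on something with over 40 N, if the wrist force passes 120 N, or if a joint passes its speed limit or range.

### The arm

A 6-joint arm with a two-finger parallel gripper is mounted at the origin on the work surface. World frame = base frame: x ahead of the robot, y to its left, z up, the work surface at z = 0. Lengths are in m, angles in rad, forces in N, time in s.
With the tool pointing down it reaches from about 0.325 to 0.9 m from the base axis. Payload 6.1 kg.
Tool frame: the origin (TCP) lies between the finger pads; the fingertips stand 8 mm ahead of it and the grasp point (between the pads) lies 11 mm behind it; z points along the fingers, y is the direction in which the jaws open and shut (so a half turn about z gives the same grasp; the last joint's range is limited). The gripper opens to 87 mm and grips with 3 to 60 N. Pads are 19 mm wide; open, the fingers measure 117 mm over their backs; the gripper's body (75 mm by 190 mm) begins 51 mm behind the grasp point.
Start: joints at [1.198, 0.22, 1.526, -0, 1.395, -0.126], TCP at [0.153, 0.606, 0.231] pointing down, gripper open.
Joint ranges: [-2.98, 2.98], [-0.91, 2.08], [0.09, 2.57], [-1.24, 4.39], [0.2, 2.65], [-2.68, 2.68]. Speed limits (rad/s): [2.57, 2.57, 3.01, 3.14, 3.14, 3.14].

### API

Orientations are given as a unit quaternion [w, x, y, z].
In Python, from bench import monitor, capture, get_calibration, finish_job gives the robot as it stands.
- The arm moves only by the tool arm_command, never from a script. Its argument "series" is a list of rows, each a list of 3 entries, a list of its own where there are three numbers: the turn, a rotation vector about the tool's x, y, z in degrees, then the shift along the tool's x, y, z in m, then the closure, from 0 (fully open) to 1 (shut). A call has exactly 10 rows; each row is the pose to reach, as a shift and turn from the pose commanded when the call began, along the tool's axes at that moment; what a row does not reach only later rows make up. A row lasts 1/8 s, in which the tool goes at most 62.5 mm and 10.7 degrees, less where a joint would pass 70% of its speed; a pose out of reach is approached as far as the arm can. A call with a gripper value outside its range is refused whole. The fingers move at their own pace and stop on an object; "force" is the grip in N (left out, the last holds). Time passes only in rows, so rows that repeat a pose let the fingers close, or fill a call up. It gives the time, the measured TCP pose, the force and the opening at its end, in the units of the state.
- monitor.sense(): the state, without advancing time (a new reading comes with each control period).
- capture(name): name is "scene" or "top"; returns the picture (420x560x3 uint8, red, green, blue); there is no depth.
- get_calibration(name): a dict with "K" (3x3 intrinsics, pixels), "view" (4x4, takes a point from world to camera coordinates). Camera axes: x right, y down, z forward; pixel columns grow to the right and rows downward; lengths in m; the calibration is good to about 2 mm. A picture is of the moment at which its call begins. get_calibration takes no time and is no camera call.
- finish_job(): hands the job in, once; it reports no verdict.
The state is a dict: "time_s": time; "qpos": joint angles; "joint_velocities": joint speeds; "effort": joint torques, N m; "position": TCP position; "eef_rot": TCP orientation; "force": force on the tool from outside, world axes, zero at the start; "ft_torque": the same for the moment, N m; "gripper_width": finger opening in m.
Only numpy, scipy, OpenCV 4.12 (cv2) and the standard library are available. Lean on these libraries where they do the work, as an engineer would, in place of code of your own. Each camera call takes 0.05 s, during which the arm holds its last target.

## Working session

There is one attempt and no reset: what is moved stays moved. The work goes in short steps, Python scripts to look and compute and a tool call to move; the robot and the scene stay as the last step left them, time stands still between calls to the robot, and variables do not carry over. Pictures are saved under pics/ and viewed, and the job is handed in when it is done.

Besides the shell and the picture viewer there is one more tool, called after "Call:" by a JSON object that holds its "op" and its "data", one argument or row to a line. arm_command: Moves the arm, as the interface text tells. Its arguments: {"type":"object","properties":{"series":{"type":"array","items":{"type":"array"}},"force":{"type":"number"}},"required":["series"]}

```bash
mkdir -p pics; ls
python3 - <<'E'
from bench import monitor,capture,get_calibration
import cv2,numpy as np
print(monitor.sense())
for n in("scene","top"):
    im=capture(n); cv2.imwrite(f"pics/{n}0.png",im[:,:,::-1]); c=get_calibration(n); print(n,np.round(c["K"],1).tolist(),np.round(c["view"],4).tolist())
E
```

```text
pics
{'time_s': 0.0, 'qpos': array([ 1.19790188e+00,  2.21249365e-01,  1.52758956e+00, -6.78743097e-06,
        1.39466699e+00, -1.26125388e-01]), 'joint_velocities': array([ 0.00030145, -0.00091332, -0.00011057, -0.00153911, -0.00039291,
       -0.00015334]), 'effort': array([ 3.08649696e-04, -4.94618869e+01, -3.87372386e+01,  6.96970196e-02,
        5.73255541e-02, -1.90771270e-04]), 'position': array([0.15247588, 0.60551043, 0.22943423]), 'eef_rot': array([-2.32983251e-04,  1.23071058e-01,  9.92397400e-01, -9.27834120e-04]), 'force': array([ 0.18590029, -0.2360765 ,  0.34478153]), 'ft_torque': array([-0.02284145, -0.00992234, -0.04496755]), 'gripper_width': 0.08672259343260649}
scene [[387.3, 0.0, 286.1], [0.0, 387.3, 212.5], [0.0, 0.0, 1.0]] [[0.7235, 0.6902, 0.0124, -0.4118], [0.5985, -0.6181, -0.5096, -0.2496], [-0.3441, 0.3761, -0.8603, 1.4779], [0.0, 0.0, 0.0, 1.0]]
top [[405.7, 0.0, 280.1], [0.0, 405.7, 206.4], [0.0, 0.0, 1.0]] [[0.0019, -1.0, -0.0056, -0.0161], [-0.995, -0.0014, -0.0996, 0.554], [0.0996, 0.0057, -0.995, 1.2172], [0.0, 0.0, 0.0, 1.0]]
```

View pics/scene0.png

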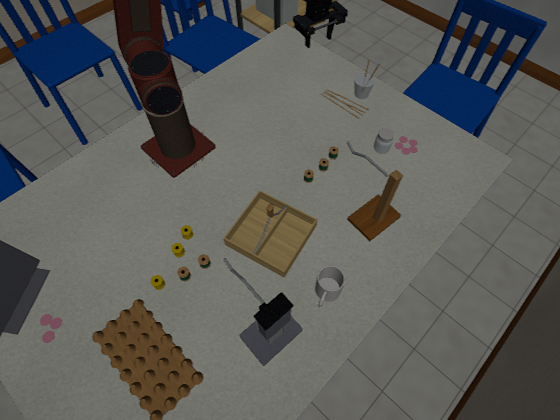

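View pics/top0.png

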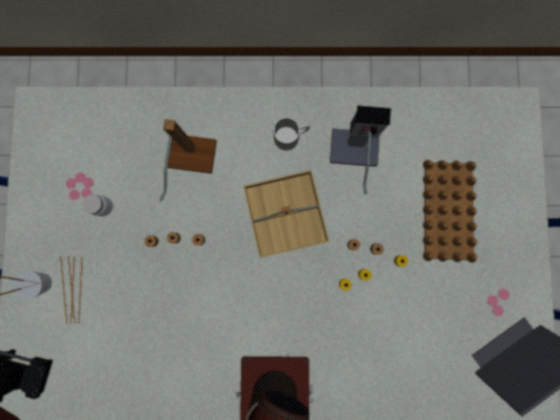

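Candidates for reels:
- **Brown/orange-topped, wanted:** scene (333,152), (323,164), (308,175), (204,260), (183,272). The matching top pixels are (150,240), (173,237), (198,239), (354,244), (377,249).
- **Yellow, not wanted:** top (402,260), (365,274), (345,284).

I'll check this in a close crop.

Run:
```python
import cv2,numpy as np
t=cv2.imread("pics/top0.png");s=cv2.imread("pics/scene0.png")
def crop(im,x0,y0,x1,y1,k): return cv2.resize(im[y0:y1,x0:x1],None,fx=k,fy=k,interpolation=cv2.INTER_CUBIC)
a=crop(t,135,225,215,255,8)[:240,:640]; b=crop(t,335,230,415,295,8)
c=np.zeros((240+520,640,3),np.uint8); c[:240]=a; c[240:]=b[:520]
cv2.imwrite("pics/c1.png",cv2.resize(c,None,fx=.78,fy=.78))
cv2.imwrite("pics/c2.png",np.hstack([crop(t,230,160,345,265,4)[:420,:460],crop(t,325,95,405,200,4)]))
cv2.imwrite("pics/c3.png",np.hstack([crop(t,145,110,225,210,4),crop(s,220,180,320,280,4)]))
```

```text
(no output)
```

View pics/c1.png

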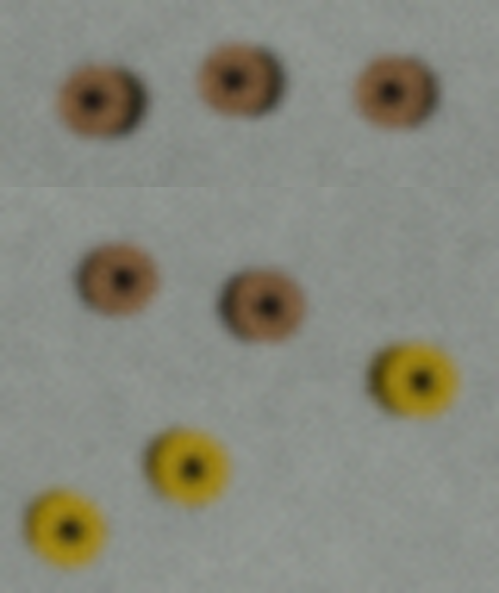

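View pics/c2.png

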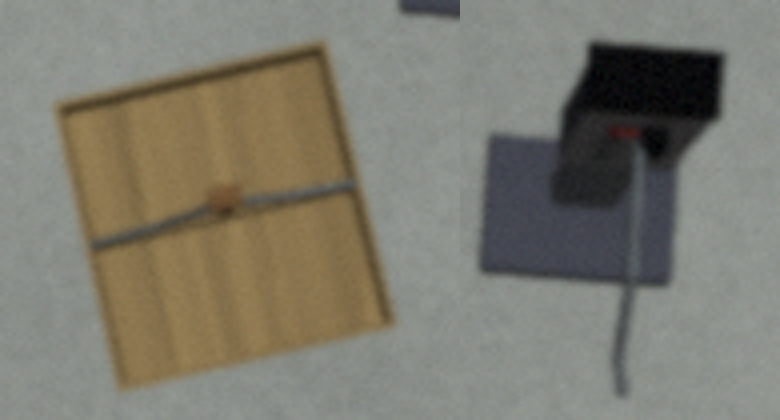

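View pics/c3.png

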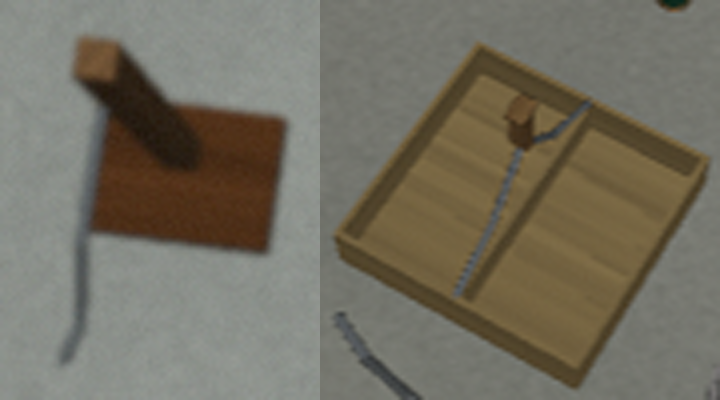

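The crops show five brown reels (wanted) and three yellow ones (not wanted). The caddy is on its block, with the handle running roughly along world y. Next I measure everything.

```bash
cat > h.py <<'E'
import cv2,numpy as np
from bench import monitor,capture,get_calibration
def ray(name,px,z):
    c=get_calibration(name);K=np.array(c["K"]);V=np.array(c["view"])
    px=np.atleast_2d(np.asarray(px,float))
    u=cv2.undistortPoints(px.reshape(-1,1,2),K,None).reshape(-1,2)
    d=np.c_[u,np.ones(len(u))]@V[:3,:3]; o=-V[:3,:3].T@V[:3,3]
    return o+d*((z-o[2])/d[:,2:])
def proj(name,P):
    c=get_calibration(name);V=np.array(c["view"]);q=np.atleast_2d(P)@V[:3,:3].T+V[:3,3]
    q=q@np.array(c["K"]).T; return q[:,:2]/q[:,2:]
def reels(im,name="top",z=0.034,yellow=False):
    # brown tops
    h=cv2.cvtColor(im,cv2.COLOR_RGB2HSV)
    m=cv2.inRange(h,(5,90,60),(17,255,255)) if not yellow else cv2.inRange(h,(20,150,80),(32,255,255))
    m=cv2.morphologyEx(m,cv2.MORPH_CLOSE,np.ones((5,5)))
    cs,_=cv2.findContours(m,cv2.RETR_EXTERNAL,cv2.CHAIN_APPROX_NONE);out=[]
    for c in cs:
        a=cv2.contourArea(c)
        if 40<a<250:
            (x,y),r=cv2.minEnclosingCircle(c)
            M=cv2.moments(c); out.append((M["m10"]/M["m00"],M["m01"]/M["m00"],a,r))
    return out
def state():
    s=monitor.sense(); R=quat(s["eef_rot"]); return s,R
def quat(q):
    from scipy.spatial.transform import Rotation as Ro
    return Ro.from_quat([q[1],q[2],q[3],q[0]])
E
python3 - <<'E'
from h import *
t=cv2.imread("pics/top0.png")[:,:,::-1];s=cv2.imread("pics/scene0.png")[:,:,::-1]
for n,im in(("top",t),("scene",s)):
  for y in(0,1):
    for r in reels(im,n,yellow=y): print(n,"Y" if y else "B",np.round(r,1),np.round(ray(n,r[:2],.034 if n=="top" else .03)[0],4))
h=cv2.cvtColor(t,cv2.COLOR_RGB2HSV)
print("hsv caddy",h[200,262],h[240,300],"foot",h[150,345],h[155,205],"reel",h[244,351])
m=cv2.inRange(h,(14,60,60),(24,200,255)); m[:160]=0;m[270:]=0;m[:,:235]=0;m[:,340:]=0
m=cv2.morphologyEx(m,cv2.MORPH_CLOSE,np.ones((9,9)))
c=max(cv2.findContours(m,0,1)[0],key=cv2.contourArea)
b=cv2.boxPoints(cv2.minAreaRect(c)); 
hull=cv2.convexHull(c); q=cv2.approxPolyDP(hull,6,True).reshape(-1,2); print("box",b.tolist(),"quad",q.tolist())
# from the contour points cast on z=.075
W=ray("top",hull.reshape(-1,2),.075)[:,:2].astype(np.float32)
print("caddy rect",cv2.minAreaRect(W*1000))
for nm,col,roi in(("scale",((110,30,20),(135,120,110)),(325,125,385,170)),("rack",((3,130,30),(14,255,200)),(165,130,220,178))):
    x0,y0,x1,y1=roi; m=np.zeros(h.shape[:2],np.uint8); m[y0:y1,x0:x1]=cv2.inRange(h,*col)[y0:y1,x0:x1]
    c=max(cv2.findContours(m,0,1)[0],key=cv2.contourArea)
    W=ray("top",c.reshape(-1,2),.018)[:,:2].astype(np.float32)*1000
    print(nm,cv2.minAreaRect(W)); cv2.imwrite(f"pics/m_{nm}.png",m)
E
```

```text
top B [249.3 372.8  42.    7.2] [0.0627 0.0743 0.034 ]
top B [377.  248.5  77.5   5.6] [ 0.4259 -0.3077  0.034 ]
top B [353.6 244.4  73.    5.3] [ 0.4382 -0.2375  0.034 ]
top B [150.1 240.7  76.5   5.5] [0.4481 0.3789 0.034 ]
top B [197.9 239.3  75.5   5.3] [0.4526 0.2339 0.034 ]
top B [172.8 237.4  75.    5.4] [0.4583 0.3103 0.034 ]
top B [285.8 209.7  47.5   5. ] [ 0.5432 -0.0326  0.034 ]
top B [169.1 124.9  85.    6.1] [0.8083 0.3316 0.034 ]
top Y [345.  284.3  81.    5.7] [ 0.3193 -0.2097  0.034 ]
top Y [364.6 274.4  82.    5.7] [ 0.3486 -0.2689  0.034 ]
top Y [401.  260.5  86.5   6.1] [ 0.3904 -0.379   0.034 ]
scene B [182.9 272.   82.5   7.2] [ 0.4273 -0.3105  0.03  ]
scene B [203.5 260.5  96.    7. ] [ 0.4432 -0.2418  0.03  ]
scene B [269.8 210.   57.    6.6] [0.462  0.0322 0.03  ]
scene B [308.2 174.9  61.    6.3] [0.4574 0.2311 0.03  ]
scene B [323.5 162.   43.5   6.3] [0.4583 0.3132 0.03  ]
scene B [333.5 150.   40.5   6. ] [0.4482 0.3816 0.03  ]
scene B [  4.7  54.7 137.5   9.5] [-0.9276 -0.212   0.03  ]
scene B [19.7 42.4 42.   5. ] [-0.9609 -0.1262  0.03  ]
scene Y [157.2 281.9 127.5   7.2] [ 0.3965 -0.3842  0.03  ]
scene Y [177.5 249.6 112.    7.2] [ 0.3552 -0.2745  0.03  ]
scene Y [186.6 231.8 106.5   6.9] [ 0.3262 -0.2144  0.03  ]
hsv caddy [ 20 110 127] [ 19 107 140] foot [112  48  79] [ 11 175  80] reel [ 15 144 108]
box [[242.5213165283203, 185.46556091308594], [311.580322265625, 169.2163848876953], [328.52459716796875, 241.22950744628906], [259.465576171875, 257.47869873046875]] quad [[310, 170], [328, 240], [260, 257], [244, 186]]
caddy rect ((529.4589233398438, -31.120071411132812), (218.38661193847656, 207.77041625976562), 13.348694801330566)
scale ((741.9714965820312, -231.5487518310547), (110.35657501220703, 104.57096099853516), 84.06259155273438)
rack ((724.9840087890625, 262.4386291503906), (134.62632751464844, 108.13911437988281), 81.84175109863281)
```

Run:
```python
import cv2,numpy as np
t=cv2.imread("pics/top0.png");s=cv2.imread("pics/scene0.png")
def crop(im,x0,y0,x1,y1,k):
    o=cv2.resize(im[y0:y1,x0:x1],None,fx=k,fy=k,interpolation=cv2.INTER_CUBIC)
    o=cv2.convertScaleAbs(o,alpha=1.7,beta=15)
    for i in range(x0,x1,10): cv2.putText(o,str(i),((i-x0)*k,10),0,.35,(0,0,255)); cv2.line(o,((i-x0)*k,10),((i-x0)*k,16),(0,0,255))
    for i in range(y0,y1,10): cv2.putText(o,str(i),(0,(i-y0)*k+4),0,.35,(0,0,255)); cv2.line(o,(22,(i-y0)*k),(28,(i-y0)*k),(0,0,255))
    return o
cv2.imwrite("pics/d1.png",np.hstack([crop(t,325,100,395,200,6)[:600,:390],crop(t,155,110,223,210,6)[:600,:405]]))
cv2.imwrite("pics/d2.png",np.hstack([crop(s,215,250,305,365,5)[:575,:],crop(s,340,130,408,245,5)]))
```

```text
(no output)
```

View pics/d1.png

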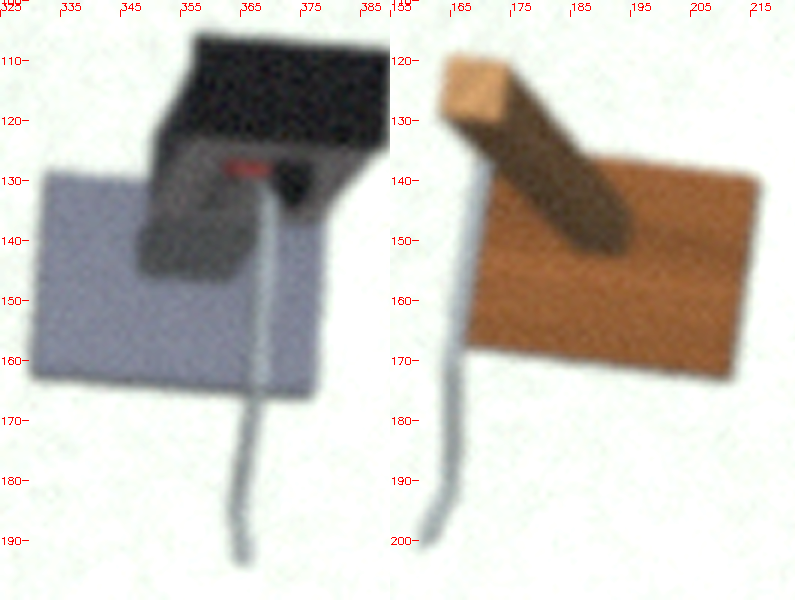

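View pics/d2.png

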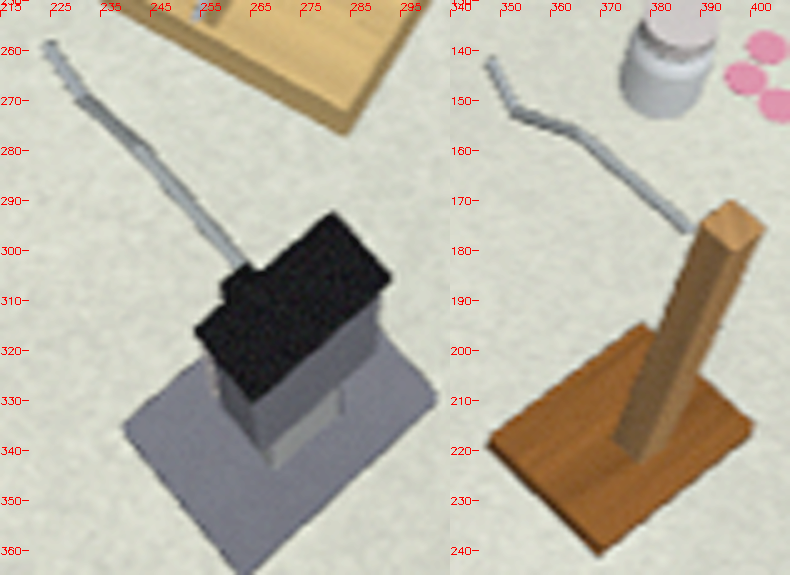

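```bash
cat > tri.py <<'E'
from h import *
def tri(a,b):
    P=[]
    for n in("top","scene"):
        c=get_calibration(n); P.append(np.array(c["K"])@np.array(c["view"])[:3])
    X=cv2.triangulatePoints(P[0],P[1],np.array(a,float).reshape(2,1),np.array(b,float).reshape(2,1)).ravel(); return X[:3]/X[3]
E
python3 - <<'E'
from tri import *
S={"tip":((365.8,193.0),(225,258.6)),"notch":((364.5,185),(231.4,269.4)),}
R={"tip":((161.8,200.5),(347.7,142.6)),"notch":((165.3,192.5),(353,152.4))}
for nm,D in(("scale",S),("rack",R)):
    for k,(a,b) in D.items(): print(nm,k,np.round(tri(a,b),4))
def yaw(a,b,zs,n="top"):
    A=ray(n,a,zs)[0];B=ray(n,b,zs)[0]; d=B-A; return A[:2].round(4),B[:2].round(4),np.degrees(np.arctan2(d[1],d[0])).round(2), np.linalg.norm(d).round(4)
print("scale front edge",yaw((377,166.2),(330.8,163),.018)," side R",yaw((377,166.2),(378.8,137.5),.018)," side L",yaw((330.8,163),(332.5,128.3),.018))
print("scene scale foot",yaw((264,365),(302.4,330),.018,"scene"),yaw((239.8,335.4),(264,365),.018,"scene"))
print("scale rod",yaw((368.7,158.3),(370,133.3),.236))
print("rack foot",yaw((211.7,173.3),(216.7,140),.018),yaw((211.7,173.3),(167.8,167.5),.018))
print("scene rack",yaw((370,239.2),(400,216),.018,"scene"),yaw((348,217.4),(370,239.2),.018,"scene"))
print("rack rod",yaw((165.8,168),(170.8,137.5),.236))
for nm,p in(("scale",(365.8,193.0)),("rack",(161.8,200.5))): print(nm,"tip@.232",ray("top",p,.232)[0].round(4))
E
```

```text
scale tip [ 0.5696 -0.2349  0.2313]
scale notch [ 0.5939 -0.2378  0.2053]
rack tip [0.5499 0.2902 0.2285]
rack notch [0.5749 0.2902 0.202 ]
scale front edge (array([ 0.6812, -0.317 ]), array([ 0.6913, -0.1731]), np.float64(86.01), np.float64(0.1442))  side R (array([ 0.6812, -0.317 ]), array([ 0.7727, -0.3247]), np.float64(-4.77), np.float64(0.0918))  side L (array([ 0.6913, -0.1731]), array([ 0.8023, -0.1797]), np.float64(-3.36), np.float64(0.1112))
scene scale foot (array([ 0.7963, -0.3265]), array([ 0.8086, -0.1832]), np.float64(85.11), np.float64(0.1438)) (array([ 0.6899, -0.3182]), array([ 0.7963, -0.3265]), np.float64(-4.43), np.float64(0.1068))
scale rod (array([ 0.658 , -0.2446]), array([ 0.724 , -0.2493]), np.float64(-4.05), np.float64(0.0662))
rack foot (array([0.6583, 0.1986]), array([0.7645, 0.1848]), np.float64(-7.38), np.float64(0.1071)) (array([0.6583, 0.1986]), array([0.6766, 0.3363]), np.float64(82.45), np.float64(0.1389))
scene rack (array([0.7707, 0.1862]), array([0.7905, 0.3274]), np.float64(82.04), np.float64(0.1426)) (array([0.6669, 0.2002]), array([0.7707, 0.1862]), np.float64(-7.69), np.float64(0.1048))
rack rod (array([0.6322, 0.2788]), array([0.7127, 0.2682]), np.float64(-7.51), np.float64(0.0812))
scale tip@.232 [ 0.5683 -0.2363  0.232 ]
rack tip@.232 [0.5482 0.2877 0.232 ]
```

```bash
cat >> h.py <<'E'
C=np.array([.5295,-.031]); PSI=13.35
def cad(x,y,C=C,psi=PSI):
    a=np.radians(psi); return C+np.array([x*np.cos(a)-y*np.sin(a),x*np.sin(a)+y*np.cos(a)])
def rel(targets,yaw=None):
    """targets world (x,y,z); yaw = wanted 'caddy yaw' of jaw axis(deg); prints tool shifts from the present pose"""
    s,R=state(); p=s["position"]; M=R.as_matrix(); y=M[:,1]
    cur=np.degrees(np.arctan2(y[1],y[0]))-90
    print("t",round(s["time_s"],2),"p",p.round(4),"yaw",round(cur,2),"tilt",np.degrees(np.arccos(-M[2,2])).round(2),"w",round(s["gripper_width"],4),"F",s["force"].round(1))
    if yaw is not None: print(" turn z",round(-(yaw-cur),2))
    a=np.radians(cur)
    ideal=np.array([[-np.cos(a),-np.sin(a),0],[-np.sin(a),np.cos(a),0],[0,0,-1]])
    for t in targets: print("  ",np.round(t,3),"->",(ideal@(np.array(t)-p)).round(3))
E
python3 - <<'E'
from tri import *
print("head",tri((286.2,209.2),(269.8,210)), ray("top",(286.2,209.2),.203), cad(0,0))
# caddy far corners from scene
for p in ((261,192),(317,220),(288,272),(225,235)): print(ray("scene",p,.075)[0].round(4))
for a in((110,105),(110,-105),(-110,105),(-110,-105)): print(cad(*a).round(4))
for k,(x,y) in dict(A=(-54,62),B=(-54,-62),M=(-54,0),P=(81,50),Q=(81,-50)).items(): print(k,cad(x/1e3,y/1e3).round(4))
rel([(.4526,.236,.14),(.4526,.236,.014)],13.35)
E
```

```text
head [ 0.53071464 -0.03206717  0.18639452] [[ 0.52893922 -0.03220436  0.203     ]] [ 0.5295 -0.031 ]
[0.4115 0.043  0.075 ]
[0.6162 0.0922 0.075 ]
[ 0.6713 -0.1002  0.075 ]
[ 0.4458 -0.1473  0.075 ]
[ 83.3127 127.5305]
[131.8014 -76.7948]
[-130.7424   76.7328]
[ -82.2537 -127.5925]
A [0.4626 0.0169]
B [ 0.4913 -0.1038]
M [ 0.477  -0.0435]
P [0.5968 0.0364]
Q [ 0.6199 -0.0609]
t 0.1 p [0.1525 0.6055 0.2296] yaw -14.14 tilt 0.1 w 0.0867 F [ 0.3  1.1 -0.1]
 turn z -27.49
   [0.453 0.236 0.14 ] -> [-0.381 -0.285  0.09 ]
   [0.453 0.236 0.014] -> [-0.381 -0.285  0.216]
```

Call:
{"op": "arm_command", "data": {
  "series": [
    [[0,0,-9],[-0.045,-0.034,0.0],0.4],
    [[0,0,-18],[-0.09,-0.068,0.0],0.4],
    [[0,0,-27.5],[-0.135,-0.102,0.02],0.4],
    [[0,0,-27.5],[-0.18,-0.136,0.03],0.4],
    [[0,0,-27.5],[-0.225,-0.17,0.045],0.4],
    [[0,0,-27.5],[-0.27,-0.204,0.06],0.4],
    [[0,0,-27.5],[-0.315,-0.238,0.075],0.4],
    [[0,0,-27.5],[-0.36,-0.27,0.09],0.4],
    [[0,0,-27.5],[-0.381,-0.285,0.09],0.4],
    [[0,0,-27.5],[-0.381,-0.285,0.09],0.4]
  ],
  "force": 20
}}

```text
time_s: 1.35
position: [0.4532, 0.2351, 0.14]
eef_rot: [-0.0, -0.115, 0.993, -0.0]
force: [-0.4, 0.7, 0.0]
gripper_width: 0.0521
```

Run:
```python
from h import *
im=capture("top"); cv2.imwrite("pics/top1.png",im[:,:,::-1])
sc=capture("scene"); cv2.imwrite("pics/s1.png",sc[:,:,::-1])
for n,i,z in(("top",im,.034),("scene",sc,.03)):
  for r in reels(i): 
    w=ray(n,r[:2],z)[0]
    if .3<w[0]<.6 and abs(w[1])<.5: print(n,np.round(r,1),w.round(4))
rel([(.4526,.235,.014)],13.35)
```

```text
top [179.9 280.9  69.5  11.2] [0.328  0.2852 0.034 ]
top [118.5 266.   64.    8.2] [0.3719 0.4717 0.034 ]
top [377.  248.5  75.5   5.4] [ 0.4259 -0.3077  0.034 ]
top [353.6 244.4  73.    5.5] [ 0.4381 -0.2375  0.034 ]
top [285.9 209.6  46.5   4.7] [ 0.5435 -0.0327  0.034 ]
scene [183.1 272.4  88.5   7.2] [ 0.4284 -0.3108  0.03  ]
scene [203.2 259.9  85.    7.1] [ 0.441  -0.2413  0.03  ]
scene [269.7 209.9  58.    6.2] [0.4615 0.0324 0.03  ]
scene [308.  175.1  68.5   6.3] [0.4574 0.2298 0.03  ]
scene [323.1 162.4  47.5   6.3] [0.4587 0.3109 0.03  ]
scene [333.4 150.   41.5   6. ] [0.4481 0.3813 0.03  ]
t 1.45 p [0.4521 0.2368 0.1403] yaw 13.32 tilt 0.05 w 0.0524 F [-1.1 -0.1 -0.7]
 turn z -0.03
   [0.453 0.235 0.014] -> [-0.    -0.002  0.126]
```

View pics/s1.png

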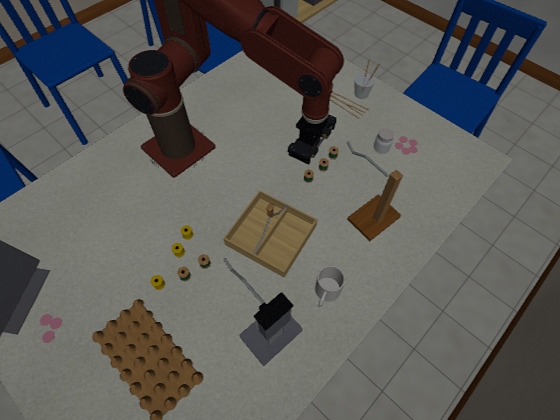

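The scene view shows the gripper over the right-hand reel of the left row, (308,175), and all the reels still in place. Now I go down and grip it.

Call:
{"op": "arm_command", "data": {
  "series": [
    [[0,0,0],[0,0,0.05],0.4],
    [[0,0,0],[0,-0.001,0.1],0.4],
    [[0,0,0],[0,-0.001,0.126],0.4],
    [[0,0,0],[0,-0.001,0.126],0.4],
    [[0,0,0],[0,-0.001,0.126],0.7],
    [[0,0,0],[0,-0.001,0.126],0.7],
    [[0,0,0],[0,-0.001,0.126],0.7],
    [[0,0,0],[0,-0.001,0.126],0.7],
    [[0,0,0],[0,-0.001,0.06],0.7],
    [[0,0,0],[0,-0.001,-0.005],0.7]
  ],
  "force": 20
}}

```text
time_s: 2.7
position: [0.452, 0.2352, 0.1404]
eef_rot: [-0.001, -0.116, 0.993, -0.0]
force: [0.7, 0.3, 0.1]
gripper_width: 0.0359
```

Run:
```python
from h import *
rel([(*cad(-.054,.062),.14),(*cad(-.054,.062),.051)],13.35)
```

```text
t 2.7 p [0.452  0.2352 0.1404] yaw 13.35 tilt 0.12 w 0.0359 F [0.7 0.3 0.1]
 turn z -0.0
   [0.463 0.017 0.14 ] -> [ 0.04  -0.215  0.   ]
   [0.463 0.017 0.051] -> [ 0.04  -0.215  0.089]
```

Call:
{"op": "arm_command", "data": {
  "series": [
    [[0,0,0],[0.025,-0.03,0],0.7],
    [[0,0,0],[0.04,-0.075,0],0.7],
    [[0,0,0],[0.04,-0.13,0],0.7],
    [[0,0,0],[0.04,-0.18,0],0.7],
    [[0,0,0],[0.04,-0.214,0],0.7],
    [[0,0,0],[0.04,-0.214,0.03],0.7],
    [[0,0,0],[0.04,-0.214,0.07],0.7],
    [[0,0,0],[0.04,-0.214,0.085],0.7],
    [[0,0,0],[0.04,-0.214,0.085],0.7],
    [[0,0,0],[0.04,-0.214,0.085],0.7]
  ]
}}

```text
time_s: 3.95
position: [0.4645, 0.0182, 0.056]
eef_rot: [0.001, -0.116, 0.993, -0.0]
force: [0.6, 0.4, -0.1]
gripper_width: 0.0354
```

Run:
```python
from h import *
sc=capture("scene"); cv2.imwrite("pics/s2.png",cv2.resize(sc[150:300,190:340,::-1],None,fx=4,fy=4,interpolation=3))
rel([(*cad(-.054,.062),.051)],13.35)
```

```text
t 4.0 p [0.4647 0.0182 0.0561] yaw 13.38 tilt 0.16 w 0.0355 F [ 0.3  0.2 -1.4]
 turn z 0.03
   [0.463 0.017 0.051] -> [ 0.002 -0.001  0.005]
```

View pics/s2.png

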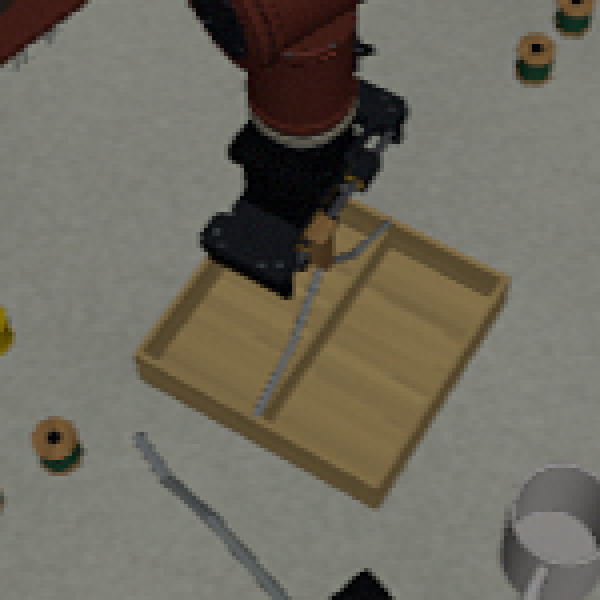

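The caddy hasn't moved and the reel is inside. I lower the last 5 mm, release, lift, and go on to the next reel.

Call:
{"op": "arm_command", "data": {
  "series": [
    [[0,0,0],[0.002,0,0.005],0.7],
    [[0,0,0],[0.002,0,0.006],0.7],
    [[0,0,0],[0.002,0,0.006],0.49],
    [[0,0,0],[0.002,0,0.006],0.49],
    [[0,0,0],[0.002,0,0.006],0.49],
    [[0,0,0],[0.002,0,-0.03],0.49],
    [[0,0,0],[0.002,0,-0.07],0.49],
    [[0,0,0],[0.002,0.05,-0.085],0.4],
    [[0,0,0],[0.002,0.1,-0.085],0.4],
    [[0,0,0],[0.002,0.1,-0.085],0.4]
  ]
}}

```text
time_s: 5.25
position: [0.4373, 0.1174, 0.1395]
eef_rot: [-0.0, -0.118, 0.993, 0.0]
force: [0.3, -0.7, -0.2]
gripper_width: 0.0515
```

```bash
cat > look.py <<'E'
from h import *
import sys
k=sys.argv[1]
im=capture("top"); cv2.imwrite(f"pics/t{k}.png",cv2.resize(im[100:320,120:460,::-1],None,fx=2.3,fy=2.3,interpolation=3))
sc=capture("scene"); cv2.imwrite(f"pics/s{k}.png",cv2.resize(sc[130:310,150:400,::-1],None,fx=3,fy=3,interpolation=3))
for n,i,z in(("top",im,.034),("scene",sc,.03)):
  for r in reels(i): 
    w=ray(n,r[:2],z)[0]
    if .3<w[0]<.7 and abs(w[1])<.5 and r[3]<8: print(n,np.round(r,1),w[:2].round(4))
E
python3 look.py 3; python3 -c "
from h import *
rel([(.458,.311,.14),(.458,.311,.014),(*cad(-.054,-.062),.14)],13.35)"
```

```text
top [376.8 248.6  78.5   5.4] [ 0.4258 -0.3072]
top [353.6 244.4  74.    5.5] [ 0.4382 -0.2373]
top [150.  240.7  74.    5.4] [0.4483 0.379 ]
top [268.4 236.1 102.    7.2] [0.4628 0.0201]
top [285.8 209.5  45.    4.6] [ 0.5437 -0.0327]
scene [183.1 272.3  87.5   7.2] [ 0.4285 -0.3106]
scene [203.2 260.   84.    7. ] [ 0.4411 -0.2414]
scene [267.7 209.3 108.    7.6] [0.4551 0.0293]
scene [323.4 162.   42.    4.6] [0.4582 0.3129]
scene [333.5 150.   40.5   6. ] [0.4482 0.3816]
t 5.35 p [0.438  0.1151 0.1393] yaw 13.46 tilt 0.03 w 0.0522 F [ 0.  -0.7 -0.2]
 turn z 0.11
   [0.458 0.311 0.14 ] -> [-0.065  0.186 -0.001]
   [0.458 0.311 0.014] -> [-0.065  0.186  0.125]
   [ 0.491 -0.104  0.14 ] -> [-0.001 -0.225 -0.001]
```

View pics/t3.png

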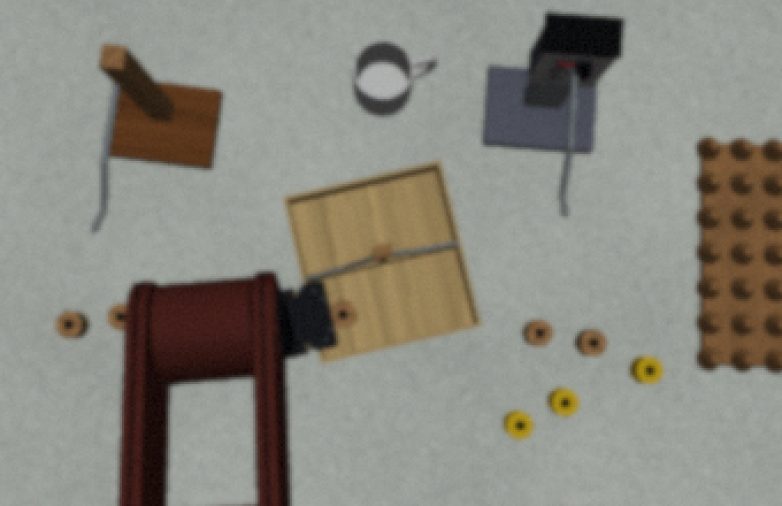

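The top view shows the first reel standing in the near half and the caddy unmoved. Next is the middle reel of the left row, at (.458,.311).

Call:
{"op": "arm_command", "data": {
  "series": [
    [[0,0,0],[-0.018,0.052,0],0.4],
    [[0,0,0],[-0.036,0.104,0],0.4],
    [[0,0,0],[-0.055,0.155,0],0.4],
    [[0,0,0],[-0.065,0.186,0.01],0.4],
    [[0,0,0],[-0.065,0.186,0.06],0.4],
    [[0,0,0],[-0.065,0.186,0.11],0.4],
    [[0,0,0],[-0.065,0.186,0.125],0.4],
    [[0,0,0],[-0.065,0.186,0.125],0.4],
    [[0,0,0],[-0.065,0.186,0.125],0.7],
    [[0,0,0],[-0.065,0.186,0.125],0.7]
  ]
}}

```text
time_s: 6.6
position: [0.4602, 0.3116, 0.0167]
eef_rot: [0.002, -0.116, 0.993, 0.001]
force: [-0.5, 0.2, -0.1]
gripper_width: 0.0397
```

```bash
python3 -c "
from h import *
rel([(*cad(-.054,-.062),.14),(*cad(-.054,-.062),.05)],13.35)"
```

```text
t 6.6 p [0.4602 0.3116 0.0167] yaw 13.34 tilt 0.22 w 0.0397 F [-0.5  0.2 -0.1]
 turn z -0.01
   [ 0.491 -0.104  0.14 ] -> [ 0.066 -0.411 -0.123]
   [ 0.491 -0.104  0.05 ] -> [ 0.066 -0.411 -0.033]
```

Call:
{"op": "arm_command", "data": {
  "series": [
    [[0,0,0],[0,0,0],0.7],
    [[0,0,0],[0,0,0],0.7],
    [[0,0,0],[0,0,-0.06],0.7],
    [[0,0,0],[0,0,-0.12],0.7],
    [[0,0,0],[0.03,-0.04,-0.126],0.7],
    [[0,0,0],[0.05,-0.095,-0.126],0.7],
    [[0,0,0],[0.066,-0.15,-0.126],0.7],
    [[0,0,0],[0.066,-0.2,-0.126],0.7],
    [[0,0,0],[0.066,-0.24,-0.126],0.7],
    [[0,0,0],[0.066,-0.24,-0.126],0.7]
  ]
}}

```text
time_s: 7.85
position: [0.4503, 0.0601, 0.1411]
eef_rot: [0.001, -0.114, 0.993, -0.0]
force: [0.8, 0.3, -0.4]
gripper_width: 0.0351
```

```bash
python3 -c "
from h import *
rel([(*cad(-.054,-.062),.14),(*cad(-.054,-.062),.051)],13.35)"
```

```text
t 7.85 p [0.4503 0.0601 0.1411] yaw 13.14 tilt 0.07 w 0.0351 F [ 0.8  0.3 -0.4]
 turn z -0.21
   [ 0.491 -0.104  0.14 ] -> [-0.003 -0.169  0.001]
   [ 0.491 -0.104  0.051] -> [-0.003 -0.169  0.09 ]
```

Call:
{"op": "arm_command", "data": {
  "series": [
    [[0,0,0],[-0.001,-0.05,0],0.7],
    [[0,0,0],[-0.001,-0.1,0],0.7],
    [[0,0,0],[-0.001,-0.15,0],0.7],
    [[0,0,0],[-0.001,-0.17,0.01],0.7],
    [[0,0,0],[-0.001,-0.17,0.06],0.7],
    [[0,0,0],[-0.001,-0.17,0.085],0.7],
    [[0,0,0],[-0.001,-0.17,0.09],0.7],
    [[0,0,0],[-0.001,-0.17,0.09],0.7],
    [[0,0,0],[-0.001,-0.17,0.09],0.49],
    [[0,0,0],[-0.001,-0.17,0.09],0.49]
  ]
}}

```text
time_s: 9.1
position: [0.4901, -0.1023, 0.0506]
eef_rot: [0.0, -0.117, 0.993, 0.0]
force: [0.4, -0.5, -0.6]
gripper_width: 0.0428
```

```bash
python3 -c "
from h import *
rel([(*cad(-.054,-.062),.051),(.448,.380,.14)],13.35)"
```

```text
t 9.1 p [ 0.4901 -0.1023  0.0506] yaw 13.39 tilt 0.01 w 0.0428 F [ 0.4 -0.5 -0.6]
 turn z 0.04
   [ 0.491 -0.104  0.051] -> [-0.001 -0.002 -0.   ]
   [0.448 0.38  0.14 ] -> [-0.071  0.479 -0.089]
```

Call:
{"op": "arm_command", "data": {
  "series": [
    [[0,0,0],[0,0,0],0.49],
    [[0,0,0],[0,0,-0.04],0.49],
    [[0,0,0],[0,0,-0.089],0.49],
    [[0,0,0],[0,0.05,-0.089],0.4],
    [[0,0,0],[0,0.11,-0.089],0.4],
    [[0,0,0],[0,0.17,-0.089],0.4],
    [[0,0,0],[0,0.23,-0.089],0.4],
    [[0,0,0],[-0.02,0.285,-0.089],0.4],
    [[0,0,0],[-0.04,0.34,-0.089],0.4],
    [[0,0,0],[-0.04,0.34,-0.089],0.4]
  ]
}}

```text
time_s: 10.35
position: [0.4501, 0.2407, 0.1397]
eef_rot: [0.0, -0.119, 0.993, 0.001]
force: [-0.3, -0.8, -0.2]
gripper_width: 0.0523
```

```bash
python3 look.py 4; python3 -c "
from h import *
rel([(.448,.3795,.14),(.448,.3795,.014)],13.35)"
```

```text
top [376.9 248.5  77.5   5.4] [ 0.4259 -0.3074]
top [353.6 244.5  75.    5.5] [ 0.438  -0.2374]
top [268.9 236.3  95.    6.4] [0.462  0.0185]
top [308.8 227.3  98.5   6.3] [ 0.4897 -0.1023]
top [286.2 209.3  41.5   6.2] [ 0.5444 -0.0339]
scene [183.1 272.3  86.5   7.2] [ 0.4284 -0.3105]
scene [203.1 260.   86.    7. ] [ 0.441  -0.2418]
scene [245.7 235.6  71.5   5.3] [ 0.4742 -0.0907]
scene [267.5 209.6 118.5   7.6] [0.4551 0.028 ]
scene [333.4 150.   41.5   6. ] [0.4481 0.3813]
t 10.45 p [0.4499 0.2374 0.1392] yaw 13.47 tilt 0.06 w 0.0524 F [ 1.1 -0.5 -0.1]
 turn z 0.12
   [0.448 0.38  0.14 ] -> [-0.031  0.139 -0.001]
   [0.448 0.38  0.014] -> [-0.031  0.139  0.125]
```

View pics/s4.png

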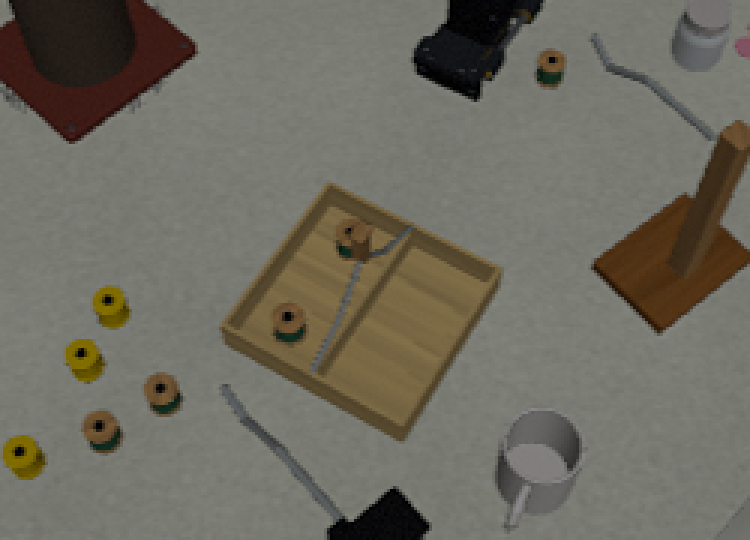

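The near half now holds two upright reels. Next is the last reel of the left row, at scene (333,150).

Call:
{"op": "arm_command", "data": {
  "series": [
    [[0,0,0],[-0.011,0.05,0],0.4],
    [[0,0,0],[-0.022,0.1,0],0.4],
    [[0,0,0],[-0.031,0.139,0.01],0.4],
    [[0,0,0],[-0.031,0.139,0.06],0.4],
    [[0,0,0],[-0.031,0.139,0.11],0.4],
    [[0,0,0],[-0.031,0.139,0.125],0.4],
    [[0,0,0],[-0.031,0.139,0.125],0.4],
    [[0,0,0],[-0.031,0.139,0.125],0.7],
    [[0,0,0],[-0.031,0.139,0.125],0.7],
    [[0,0,0],[-0.031,0.139,0.125],0.7]
  ]
}}

```text
time_s: 11.7
position: [0.4497, 0.3803, 0.0166]
eef_rot: [0.002, -0.116, 0.993, 0.001]
force: [-0.1, -1.4, 5.8]
gripper_width: 0.0354
```

```bash
python3 -c "
from h import *
rel([(*cad(-.054,0),.14)],13.35)"
```

```text
t 11.7 p [0.4497 0.3803 0.0166] yaw 13.36 tilt 0.19 w 0.0354 F [-0.1 -1.4  5.8]
 turn z 0.01
   [ 0.477 -0.043  0.14 ] -> [ 0.071 -0.419 -0.123]
```

Call:
{"op": "arm_command", "data": {
  "series": [
    [[0,0,0],[0,0,-0.05],0.7],
    [[0,0,0],[0,0,-0.11],0.7],
    [[0,0,0],[0.03,-0.03,-0.126],0.7],
    [[0,0,0],[0.05,-0.085,-0.126],0.7],
    [[0,0,0],[0.071,-0.14,-0.126],0.7],
    [[0,0,0],[0.071,-0.195,-0.126],0.7],
    [[0,0,0],[0.071,-0.25,-0.126],0.7],
    [[0,0,0],[0.071,-0.305,-0.126],0.7],
    [[0,0,0],[0.071,-0.34,-0.126],0.7],
    [[0,0,0],[0.071,-0.34,-0.126],0.7]
  ]
}}

```text
time_s: 12.95
position: [0.4584, 0.0303, 0.1411]
eef_rot: [0.001, -0.115, 0.993, -0.0]
force: [-0.5, 1.0, -0.3]
gripper_width: 0.0353
```

```bash
python3 -c "
from h import *
rel([(*cad(-.054,0),.14),(*cad(-.054,0),.051)],13.35)"
```

```text
t 12.95 p [0.4584 0.0303 0.1411] yaw 13.15 tilt 0.07 w 0.0353 F [-0.5  1.  -0.3]
 turn z -0.2
   [ 0.477 -0.043  0.14 ] -> [-0.001 -0.076  0.001]
   [ 0.477 -0.043  0.051] -> [-0.001 -0.076  0.09 ]
```

Call:
{"op": "arm_command", "data": {
  "series": [
    [[0,0,0],[-0.001,-0.04,0],0.7],
    [[0,0,0],[-0.001,-0.075,0],0.7],
    [[0,0,0],[-0.001,-0.075,0.02],0.7],
    [[0,0,0],[-0.001,-0.075,0.06],0.7],
    [[0,0,0],[-0.001,-0.075,0.085],0.7],
    [[0,0,0],[-0.001,-0.075,0.09],0.7],
    [[0,0,0],[-0.001,-0.075,0.09],0.7],
    [[0,0,0],[-0.001,-0.075,0.09],0.49],
    [[0,0,0],[-0.001,-0.075,0.09],0.49],
    [[0,0,0],[-0.001,-0.075,0.09],0.49]
  ]
}}

```text
time_s: 14.2
position: [0.4762, -0.0403, 0.0507]
eef_rot: [0.0, -0.116, 0.993, -0.0]
force: [0.3, 0.0, -0.3]
gripper_width: 0.0439
```

```bash
python3 -c "
from h import *
rel([(.438,-.2385,.14),(.426,-.3085,.14)],13.35)"
```

```text
t 14.2 p [ 0.4762 -0.0403  0.0507] yaw 13.37 tilt 0.01 w 0.0439 F [ 0.3  0.  -0.3]
 turn z 0.02
   [ 0.438 -0.238  0.14 ] -> [ 0.083 -0.184 -0.089]
   [ 0.426 -0.308  0.14 ] -> [ 0.111 -0.249 -0.089]
```

Call:
{"op": "arm_command", "data": {
  "series": [
    [[0,0,0],[0,0,-0.04],0.49],
    [[0,0,0],[0,0,-0.089],0.49],
    [[0,0,0],[0.02,-0.045,-0.089],0.4],
    [[0,0,0],[0.045,-0.095,-0.089],0.4],
    [[0,0,0],[0.065,-0.145,-0.089],0.4],
    [[0,0,0],[0.083,-0.184,-0.089],0.4],
    [[0,0,0],[0.083,-0.184,-0.089],0.4],
    [[0,0,0],[0.083,-0.184,-0.089],0.4],
    [[0,0,0],[0.083,-0.184,-0.089],0.4],
    [[0,0,0],[0.083,-0.184,-0.089],0.4]
  ]
}}

```text
time_s: 15.45
position: [0.4382, -0.2376, 0.1395]
eef_rot: [-0.0, -0.117, 0.993, 0.0]
force: [-0.2, -0.4, 0.0]
gripper_width: 0.0526
```

```bash
python3 look.py 5; python3 -c "
from h import *
rel([(.438,-.2385,.014)],13.35)"
```

```text
top [308.7 227.2  97.    6.1] [ 0.4899 -0.1021]
scene [183.4 272.6  93.    7.2] [ 0.4296 -0.3105]
scene [203.2 260.   84.    7. ] [ 0.4411 -0.2414]
scene [245.5 236.   75.5   6.8] [ 0.4747 -0.0919]
t 15.55 p [ 0.4382 -0.2379  0.1395] yaw 13.43 tilt 0.0 w 0.0523 F [0.7 0.9 1.1]
 turn z 0.08
   [ 0.438 -0.238  0.014] -> [ 0.    -0.001  0.126]
```

View pics/s5.png

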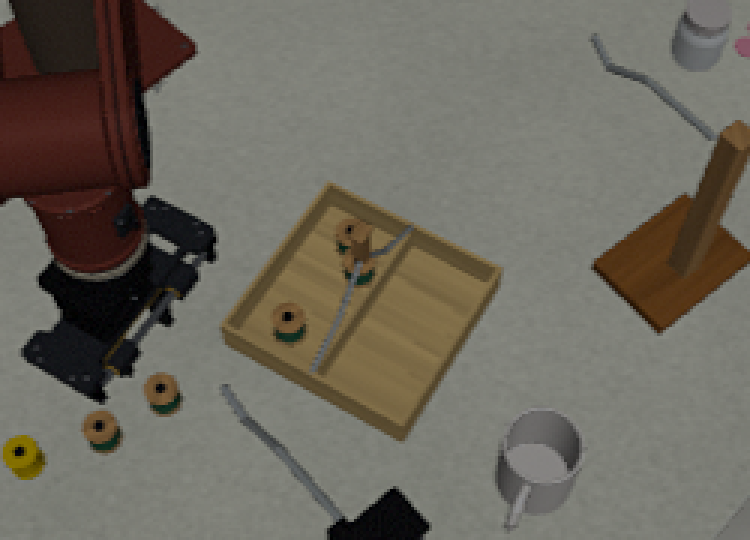

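Call:
{"op": "arm_command", "data": {
  "series": [
    [[0,0,0],[0,-0.001,0.05],0.4],
    [[0,0,0],[0,-0.001,0.1],0.4],
    [[0,0,0],[0,-0.001,0.125],0.4],
    [[0,0,0],[0,-0.001,0.126],0.4],
    [[0,0,0],[0,-0.001,0.126],0.7],
    [[0,0,0],[0,-0.001,0.126],0.7],
    [[0,0,0],[0,-0.001,0.126],0.7],
    [[0,0,0],[0,-0.001,0.126],0.7],
    [[0,0,0],[0,-0.001,0.07],0.7],
    [[0,0,0],[0,-0.001,0.02],0.7]
  ]
}}

```text
time_s: 16.8
position: [0.4376, -0.2392, 0.1203]
eef_rot: [-0.001, -0.116, 0.993, 0.001]
force: [0.8, -1.7, 0.0]
gripper_width: 0.0356
```

```bash
python3 -c "
from h import *
for q in((.081,-.05),(.081,.05)): rel([(*cad(*q),.25),(*cad(*q),.051)],13.35)"
```

```text
t 16.8 p [ 0.4376 -0.2392  0.1203] yaw 13.36 tilt 0.09 w 0.0356 F [ 0.8 -1.7  0. ]
 turn z 0.01
   [ 0.62  -0.061  0.25 ] -> [-0.219  0.131 -0.13 ]
   [ 0.62  -0.061  0.051] -> [-0.219  0.131  0.069]
t 16.8 p [ 0.4376 -0.2392  0.1203] yaw 13.36 tilt 0.09 w 0.0356 F [ 0.8 -1.7  0. ]
 turn z 0.01
   [0.597 0.036 0.25 ] -> [-0.219  0.231 -0.13 ]
   [0.597 0.036 0.051] -> [-0.219  0.231  0.069]
```

Call:
{"op": "arm_command", "data": {
  "series": [
    [[0,0,0],[0,0,-0.06],0.7],
    [[0,0,0],[0,0.01,-0.115],0.7],
    [[0,0,0],[-0.03,0.035,-0.13],0.7],
    [[0,0,0],[-0.075,0.06,-0.13],0.7],
    [[0,0,0],[-0.12,0.085,-0.13],0.7],
    [[0,0,0],[-0.165,0.11,-0.13],0.7],
    [[0,0,0],[-0.21,0.131,-0.13],0.7],
    [[0,0,0],[-0.219,0.131,-0.13],0.7],
    [[0,0,0],[-0.219,0.131,-0.09],0.7],
    [[0,0,0],[-0.219,0.131,-0.09],0.7]
  ]
}}

```text
time_s: 18.05
position: [0.6179, -0.0615, 0.2054]
eef_rot: [-0.004, -0.116, 0.993, 0.001]
force: [-0.9, 0.1, -1.4]
gripper_width: 0.0354
```

```bash
python3 look.py 6; python3 -c "
from h import *
for q in((.081,-.05),): rel([(*cad(*q),.051)],13.35)"
```

```text
top [376.9 248.5  77.5   5.4] [ 0.4259 -0.3074]
scene [183.1 272.3  87.5   7.2] [ 0.4285 -0.3106]
scene [246.  237.   93.5   7. ] [ 0.4787 -0.0934]
t 18.15 p [ 0.6203 -0.0621  0.2097] yaw 13.32 tilt 0.07 w 0.0352 F [-0.7 -0.1 -0.4]
 turn z -0.03
   [ 0.62  -0.061  0.051] -> [0.    0.001 0.159]
```

View pics/s6.png

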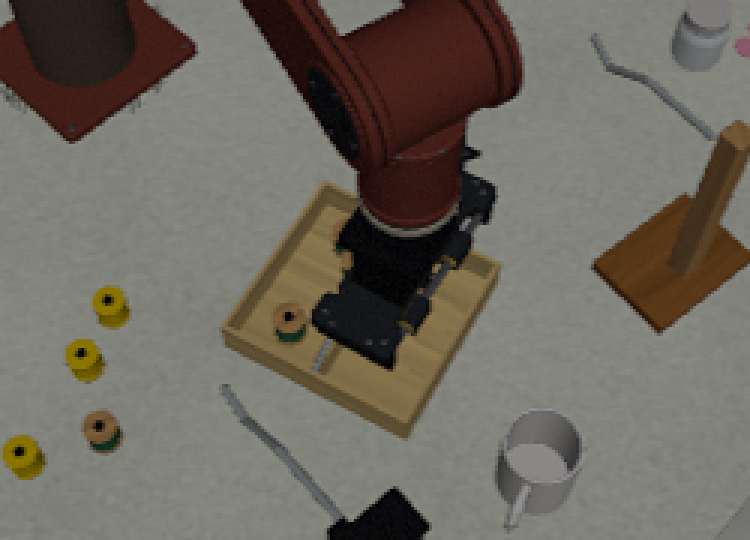

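Call:
{"op": "arm_command", "data": {
  "series": [
    [[0,0,0],[0,0.001,0.05],0.7],
    [[0,0,0],[0,0.001,0.1],0.7],
    [[0,0,0],[0,0.001,0.145],0.7],
    [[0,0,0],[0,0.001,0.157],0.7],
    [[0,0,0],[0,0.001,0.158],0.7],
    [[0,0,0],[0,0.001,0.158],0.7],
    [[0,0,0],[0,0.001,0.158],0.45],
    [[0,0,0],[0,0.001,0.158],0.45],
    [[0,0,0],[0,0.001,0.158],0.45],
    [[0,0,0],[0,0.001,0.11],0.45]
  ]
}}

```text
time_s: 19.4
position: [0.6169, -0.0597, 0.0954]
eef_rot: [-0.005, -0.116, 0.993, 0.002]
force: [0.9, -0.5, 0.4]
gripper_width: 0.0474
```

```bash
python3 -c "
from h import *
rel([(.426,-.3095,.25),(.426,-.3095,.014)],13.35)"
```

```text
t 19.4 p [ 0.6169 -0.0597  0.0954] yaw 13.35 tilt 0.56 w 0.0474 F [ 0.9 -0.5  0.4]
 turn z 0.0
   [ 0.426 -0.31   0.25 ] -> [ 0.243 -0.199 -0.155]
   [ 0.426 -0.31   0.014] -> [ 0.243 -0.199  0.081]
```

Call:
{"op": "arm_command", "data": {
  "series": [
    [[0,0,0],[0,0,-0.06],0.45],
    [[0,0,0],[0,0,-0.12],0.45],
    [[0,0,0],[0.02,-0.015,-0.15],0.45],
    [[0,0,0],[0.065,-0.05,-0.15],0.4],
    [[0,0,0],[0.11,-0.09,-0.15],0.4],
    [[0,0,0],[0.155,-0.125,-0.15],0.4],
    [[0,0,0],[0.2,-0.16,-0.12],0.4],
    [[0,0,0],[0.246,-0.198,-0.07],0.4],
    [[0,0,0],[0.246,-0.198,-0.04],0.4],
    [[0,0,0],[0.246,-0.198,-0.04],0.4]
  ]
}}

```text
time_s: 20.65
position: [0.4244, -0.3088, 0.1363]
eef_rot: [-0.002, -0.115, 0.993, 0.003]
force: [0.7, 0.0, -0.8]
gripper_width: 0.0523
```

```bash
python3 look.py 7; python3 -c "
from h import *
rel([(.4265,-.3095,.014)],13.35)"
```

```text
top [308.7 227.1  99.5   6.4] [ 0.4902 -0.1022]
top [295.1 182.1 101.5   6.7] [ 0.6282 -0.061 ]
scene [183.1 272.4  88.    7.2] [ 0.4285 -0.3108]
scene [285.5 255.5  91.5   7.2] [ 0.6155 -0.0518]
scene [246.  236.9  92.5   7. ] [ 0.4785 -0.0932]
t 20.75 p [ 0.4277 -0.31    0.1405] yaw 13.36 tilt 0.03 w 0.052 F [ 0.8 -0.4  0.3]
 turn z 0.01
   [ 0.426 -0.31   0.014] -> [0.001 0.001 0.127]
```

View pics/s7.png

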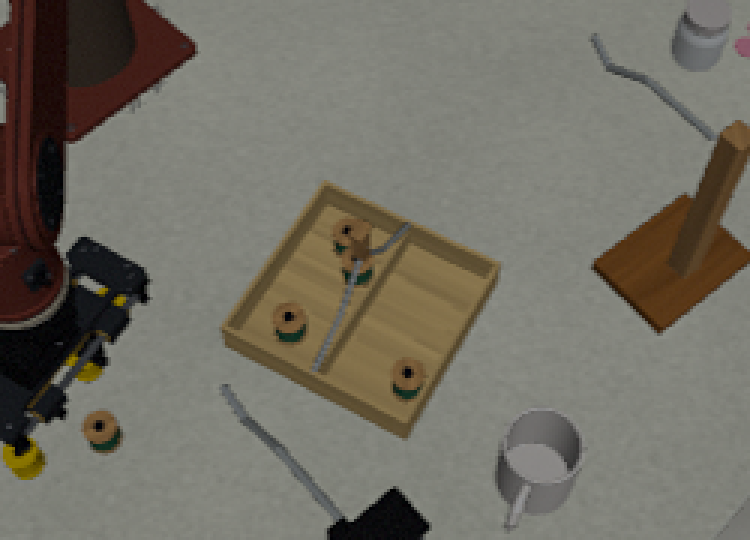

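```bash
cat > cadpose.py <<'E'
from h import *
def caddy(im):
    h=cv2.cvtColor(im,cv2.COLOR_RGB2HSV)
    m=cv2.inRange(h,(12,60,60),(24,200,255)); m[:160]=0;m[265:]=0;m[:,:235]=0;m[:,335:]=0
    m=cv2.morphologyEx(m,cv2.MORPH_CLOSE,np.ones((9,9)))
    c=max(cv2.findContours(m,0,1)[0],key=cv2.contourArea)
    W=ray("top",cv2.convexHull(c).reshape(-1,2),.075)[:,:2].astype(np.float32)*1000
    return cv2.minAreaRect(W)
E
python3 - <<'E'
from cadpose import *
t0=cv2.imread("pics/top0.png")[:,:,::-1]; print(caddy(t0)); t=capture("top"); print(caddy(t)); cv2.imwrite("pics/top7.png",t[:,:,::-1])
def crop(im): return cv2.resize(im[160:270,230:340,::-1],None,fx=3.6,fy=3.6,interpolation=3)
cv2.imwrite("pics/cmp.png",np.hstack([crop(t0),crop(t)]))
E
```

```text
((529.4589233398438, -31.120071411132812), (218.38661193847656, 207.77041625976562), 13.348694801330566)
((527.6988525390625, -30.116165161132812), (218.38833618164062, 207.725341796875), 14.906599044799805)
```

View pics/cmp.png

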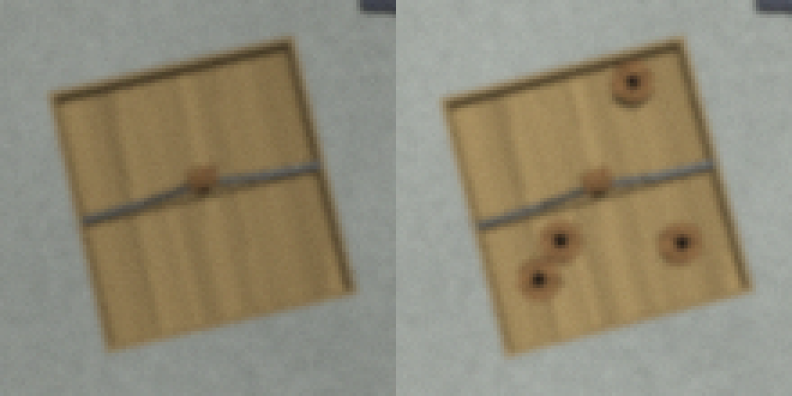

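```bash
sed -i 's/^C=.*/C=np.array([.5277,-.0301]); PSI=14.9/' h.py
cat > incad.py <<'E'
from h import *
def incad(im,C=C,psi=PSI,z=.069):
    g=cv2.cvtColor(im,cv2.COLOR_RGB2HSV)
    h=cv2.inRange(g,(5,90,60),(16,255,255))
    # dark bores on the reels' tops
    d=(g[:,:,2]<55).astype(np.uint8)*255; d[:165]=0;d[262:]=0;d[:,:235]=0;d[:,340:]=0
    cs=cv2.findContours(d,0,1)[0]; out=[]
    for c in cs:
        M=cv2.moments(c)
        if 3<=cv2.contourArea(c)<40:
            p=(M["m10"]/M["m00"],M["m01"]/M["m00"]); w=ray("top",p,z)[0][:2]; a=np.radians(psi)
            e=w-C; l=np.array([e[0]*np.cos(a)+e[1]*np.sin(a),-e[0]*np.sin(a)+e[1]*np.cos(a)])
            if abs(l[0])<.1 and abs(l[1])<.1: out.append((np.round(p,1),cv2.contourArea(c),w.round(4),(l*1e3).round(1)))
    return out
E
python3 - <<'E'
from incad import *
t=cv2.imread("pics/top7.png")[:,:,::-1]
for o in incad(t): print(*o)
rel([(.4265,-.3095,.014)],14.9)
E
```

```text
t 20.8 p [ 0.4285 -0.3103  0.1415] yaw 13.4 tilt 0.15 w 0.0523 F [0.8 0.1 0.1]
 turn z -1.5
   [ 0.426 -0.31   0.014] -> [0.002 0.001 0.128]
```

Run:
```python
from h import *
def loc(p,z=.069):
    w=ray("top",p,z)[0][:2]; a=np.radians(PSI); e=w-C
    return w.round(4),(1e3*np.array([e[0]*np.cos(a)+e[1]*np.sin(a),-e[0]*np.sin(a)+e[1]*np.cos(a)])).round(1)
for p in((295.6,182.6),(275.6,226.7),(269.7,237.6),(309.4,227.3)): print(p,loc(p))
g=cv2.cvtColor(cv2.imread("pics/top7.png"),cv2.COLOR_BGR2HSV); print(g[182:184,294:298,2],g[226:228,274:278,2])
```

```text
(295.6, 182.6) (array([ 0.6211, -0.0614]), array([ 82.2, -54.3]))
(275.6, 226.7) (array([ 0.4895, -0.0022]), array([-29.7,  36.8]))
(269.7, 237.6) (array([0.4574, 0.0151]), array([-56.3,  61.7]))
(309.4, 227.3) (array([ 0.4879, -0.1019]), array([-56.9, -59.1]))
[[74 45 59 89]
 [87 60 64 94]] [[65 45 52 88]
 [75 44 57 96]]
```

The reel I placed in the middle of the near half was knocked to about (-30,+37) mm in caddy coordinates. The caddy shifted slightly with it and now sits at yaw 14.9°. All the reels are still inside. Putting the fifth reel at (+61,+15) mm balances the moments in both x and y, so I'll pick it up and place it there.

Call:
{"op": "arm_command", "data": {
  "series": [
    [[0,0,-1.5],[0.001,0.001,0.05],0.4],
    [[0,0,-1.5],[0.001,0.001,0.1],0.4],
    [[0,0,-1.5],[0.001,0.001,0.125],0.4],
    [[0,0,-1.5],[0.001,0.001,0.127],0.4],
    [[0,0,-1.5],[0.001,0.001,0.127],0.7],
    [[0,0,-1.5],[0.001,0.001,0.127],0.7],
    [[0,0,-1.5],[0.001,0.001,0.127],0.7],
    [[0,0,-1.5],[0.001,0.001,0.127],0.7],
    [[0,0,-1.5],[0.001,0.001,0.07],0.7],
    [[0,0,-1.5],[0.001,0.001,0.02],0.7]
  ]
}}

```text
time_s: 22.05
position: [0.4257, -0.3092, 0.1211]
eef_rot: [-0.0, -0.129, 0.992, 0.0]
force: [0.5, -0.1, -0.1]
gripper_width: 0.0353
```

```bash
python3 -c "
from h import *
rel([(*cad(.061,.015),.265),(*cad(.061,.015),.051)],14.9)"
```

```text
t 22.05 p [ 0.4257 -0.3092  0.1211] yaw 14.85 tilt 0.02 w 0.0353 F [ 0.5 -0.1 -0.1]
 turn z -0.05
   [0.583 0.    0.265] -> [-0.231  0.259 -0.144]
   [0.583 0.    0.051] -> [-0.231  0.259  0.07 ]
```

Call:
{"op": "arm_command", "data": {
  "series": [
    [[0,0,0],[0,0,-0.06],0.7],
    [[0,0,0],[0,0,-0.12],0.7],
    [[0,0,0],[0,0,-0.155],0.7],
    [[0,0,0],[-0.035,0.04,-0.155],0.7],
    [[0,0,0],[-0.07,0.08,-0.155],0.7],
    [[0,0,0],[-0.105,0.12,-0.155],0.7],
    [[0,0,0],[-0.14,0.16,-0.155],0.7],
    [[0,0,0],[-0.175,0.2,-0.155],0.7],
    [[0,0,0],[-0.21,0.24,-0.155],0.7],
    [[0,0,0],[-0.231,0.259,-0.155],0.7]
  ]
}}

```text
time_s: 23.3
position: [0.5833, 0.0029, 0.275]
eef_rot: [0.0, -0.13, 0.991, 0.0]
force: [0.3, -0.1, -0.8]
gripper_width: 0.0358
```

```bash
python3 -c "
from h import *
import time
im=capture('top');im=capture('top')
rel([(*cad(.061,.015),.15),(*cad(.061,.015),.051)],14.9)"
```

```text
t 23.4 p [0.5835 0.0029 0.2747] yaw 15.06 tilt 0.05 w 0.0351 F [ 0.2 -0.9  0. ]
 turn z 0.16
   [0.583 0.    0.15 ] -> [ 0.001 -0.003  0.125]
   [0.583 0.    0.051] -> [ 0.001 -0.003  0.224]
```

Call:
{"op": "arm_command", "data": {
  "series": [
    [[0,0,0],[0,-0.001,0.05],0.7],
    [[0,0,0],[0,-0.002,0.1],0.7],
    [[0,0,0],[0,-0.002,0.15],0.7],
    [[0,0,0],[0,-0.002,0.2],0.7],
    [[0,0,0],[0,-0.002,0.219],0.7],
    [[0,0,0],[0,-0.002,0.222],0.7],
    [[0,0,0],[0,-0.002,0.223],0.7],
    [[0,0,0],[0,-0.002,0.223],0.7],
    [[0,0,0],[0,-0.002,0.223],0.45],
    [[0,0,0],[0,-0.002,0.223],0.45]
  ]
}}

```text
time_s: 24.65
position: [0.5838, -0.0017, 0.0524]
eef_rot: [0.001, -0.129, 0.992, -0.0]
force: [-0.1, 0.7, 0.4]
gripper_width: 0.0454
```

Call:
{"op": "arm_command", "data": {
  "series": [
    [[0,0,0],[0,0,0],0.45],
    [[0,0,0],[0,0,-0.05],0.45],
    [[0,0,0],[0,0,-0.11],0.45],
    [[0,0,0],[0,0,-0.17],0.45],
    [[0,0,0],[0,0,-0.22],0.45],
    [[0,0,0],[0.05,0.03,-0.22],0.3],
    [[0,0,0],[0.1,0.06,-0.22],0.3],
    [[0,0,0],[0.13,0.11,-0.22],0.3],
    [[0,0,0],[0.13,0.17,-0.22],0.3],
    [[0,0,0],[0.13,0.2,-0.22],0.3]
  ]
}}

```text
time_s: 25.9
position: [0.4052, 0.1603, 0.272]
eef_rot: [0.001, -0.13, 0.992, 0.0]
force: [0.1, -1.2, 0.0]
gripper_width: 0.0605
```

```bash
python3 look.py 8
python3 - <<'E'
from cadpose import *
t=capture("top"); cv2.imwrite("pics/top8.png",t[:,:,::-1]); print(caddy(t))
rel([],14.9)
E
```

```text
top [308.7 227.3 103.5   6.3] [ 0.4895 -0.102 ]
top [285.3 209.8  41.    4.2] [ 0.5429 -0.031 ]
top [275.7 195.5  96.    6. ] [ 0.5867 -0.0015]
top [295.  181.7 106.    6.7] [ 0.6294 -0.0609]
scene [285.6 255.2  86.5   7.1] [ 0.6153 -0.0509]
scene [246.  237.2  97.    7. ] [ 0.4792 -0.0939]
scene [289.3 234.8  77.    7.1] [0.5737 0.0097]
((527.7862548828125, -29.967147827148438), (217.96604919433594, 208.0858154296875), 15.039143562316895)
t 26.05 p [0.4059 0.1592 0.2717] yaw 15.04 tilt 0.03 w 0.0611 F [-0.2  0.5  0.1]
 turn z 0.14
```

View pics/t8.png

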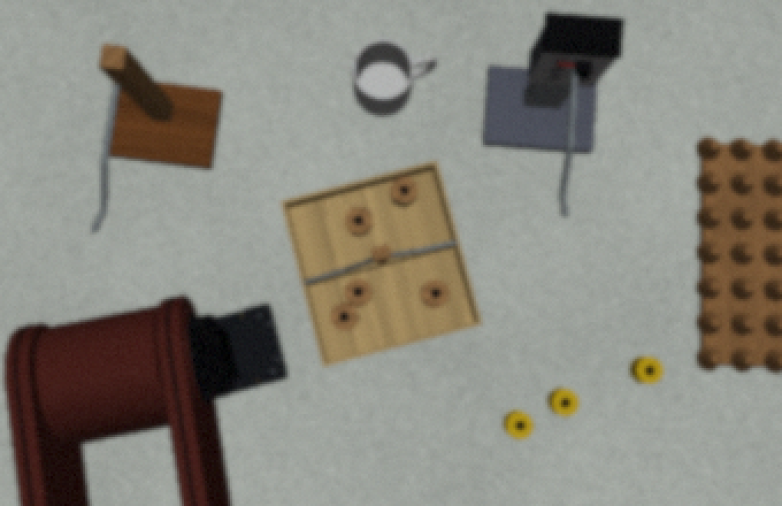

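View pics/s8.png

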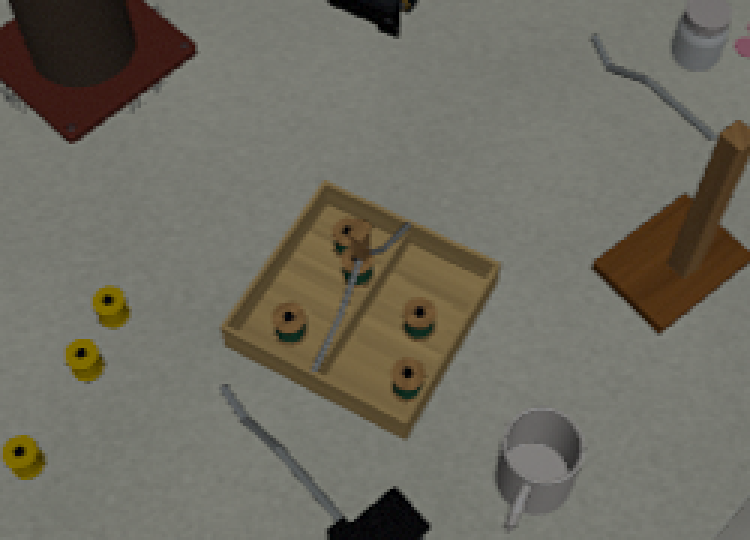

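Run:
```python
from tri import *
t=cv2.imread("pics/top8.png")
cv2.imwrite("pics/head.png",np.hstack([cv2.resize(t[195:225,270:300],None,fx=13,fy=13,interpolation=3),cv2.resize(capture("scene")[195:225,255:285,::-1],None,fx=13,fy=13,interpolation=3)]))
rel([(.528,-.031,.272),(.528,-.031,.167)],15)
```

```text
t 26.1 p [0.4063 0.1584 0.2716] yaw 14.96 tilt 0.04 w 0.0607 F [ 0.  -1.7 -0.3]
 turn z -0.04
   [ 0.528 -0.031  0.272] -> [-0.069 -0.214 -0.   ]
   [ 0.528 -0.031  0.167] -> [-0.069 -0.214  0.105]
```

View pics/head.png

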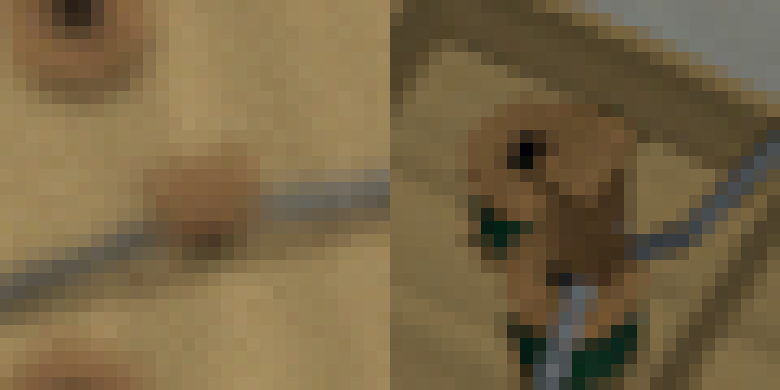

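Run:
```python
from tri import *
print(ray("top",(285.4,209.9),.204),ray("scene",(270.2,206.7),.205),tri((285.4,209.9),(270.2,206.7)))
```

```text
[[ 0.52699524 -0.03009303  0.204     ]] [[ 0.5322196  -0.03076233  0.205     ]] [ 0.52834021 -0.02910489  0.19826337]
```

Call:
{"op": "arm_command", "data": {
  "series": [
    [[0,0,0],[-0.017,-0.053,0],0.3],
    [[0,0,0],[-0.034,-0.106,0],0.3],
    [[0,0,0],[-0.051,-0.16,0],0.3],
    [[0,0,0],[-0.068,-0.213,0],0.3],
    [[0,0,0],[-0.068,-0.213,0],0.3],
    [[0,0,0],[-0.068,-0.213,0.03],0.3],
    [[0,0,0],[-0.068,-0.213,0.06],0.3],
    [[0,0,0],[-0.068,-0.213,0.09],0.3],
    [[0,0,0],[-0.068,-0.213,0.105],0.3],
    [[0,0,0],[-0.068,-0.213,0.105],0.3]
  ]
}}

```text
time_s: 27.35
position: [0.5258, -0.0301, 0.1657]
eef_rot: [-0.001, -0.129, 0.992, 0.0]
force: [-0.7, -0.3, 0.2]
gripper_width: 0.061
```

```bash
python3 look.py 9 >/dev/null; python3 -c "
from h import *
rel([(.5275,-.030,.167)],15)"
```

```text
t 27.45 p [ 0.5273 -0.0303  0.1677] yaw 14.85 tilt 0.08 w 0.0609 F [-0.2 -1.1  0.1]
 turn z -0.15
   [ 0.528 -0.03   0.167] -> [-0.     0.     0.001]
```

View pics/s9.png

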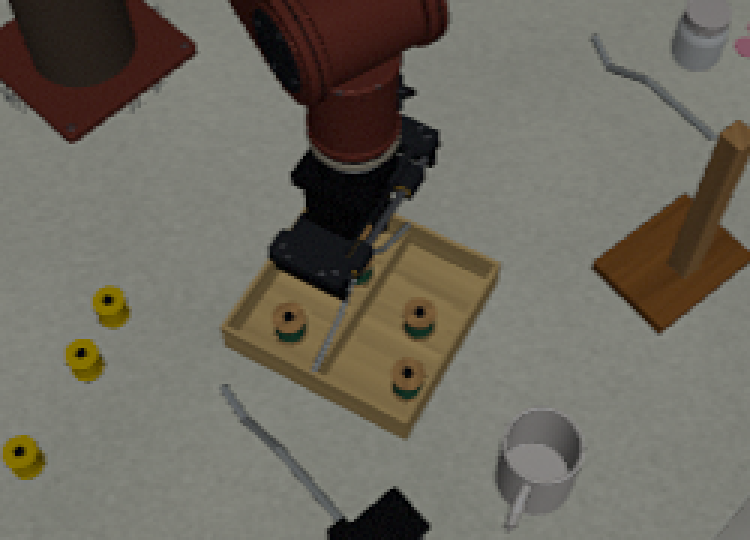

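The gripper is straddling the stem and nothing is disturbed. I close on it and lift 20 mm.

Call:
{"op": "arm_command", "data": {
  "series": [
    [[0,0,-0.2],[0,0,0.001],0.6],
    [[0,0,-0.2],[0,0,0.001],0.8],
    [[0,0,-0.2],[0,0,0.001],0.95],
    [[0,0,-0.2],[0,0,0.001],0.95],
    [[0,0,-0.2],[0,0,0.001],0.95],
    [[0,0,-0.2],[0,0,0.001],0.95],
    [[0,0,-0.2],[0,0,-0.004],0.95],
    [[0,0,-0.2],[0,0,-0.01],0.95],
    [[0,0,-0.2],[0,0,-0.02],0.95],
    [[0,0,-0.2],[0,0,-0.02],0.95]
  ],
  "force": 50
}}

```text
time_s: 28.7
position: [0.5275, -0.0302, 0.1878]
eef_rot: [0.001, -0.131, 0.991, -0.0]
force: [0.4, 0.3, -5.8]
gripper_width: 0.0214
```

```bash
python3 look.py 10 >/dev/null; python3 -c "
from h import *
s=monitor.sense();print(s['ft_torque'])
rel([],15)"
```

```text
[ 0.0579481  -0.01815957  0.00776768]
t 28.8 p [ 0.5269 -0.0301  0.1868] yaw 15.06 tilt 0.03 w 0.0212 F [ 0.3 -0.3 -6.1]
 turn z 0.06
```

View pics/s10.png

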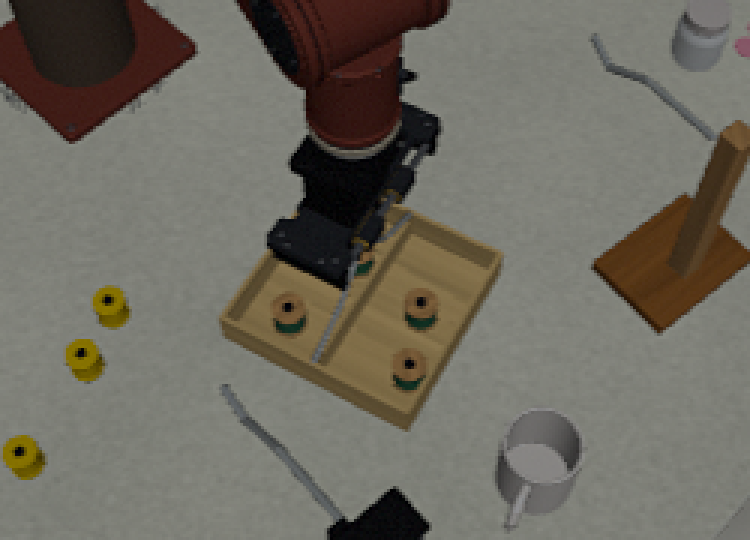

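The opening is 21 mm, so the pads have closed on the head's lower edge and not on the 12 mm stem. I set it back on its block, open, go 3 to 4 mm lower and grip again.

Call:
{"op": "arm_command", "data": {
  "series": [
    [[0,0,0],[0,0,0.01],0.95],
    [[0,0,0],[0,0,0.017],0.95],
    [[0,0,0],[0,0,0.02],0.95],
    [[0,0,0],[0,0,0.02],0.95],
    [[0,0,0],[0,0,0.02],0.6],
    [[0,0,0],[0,0,0.02],0.5],
    [[0,0,0],[0,0,0.02],0.5],
    [[0,0,0],[0,0,0.024],0.5],
    [[0,0,0],[0,0,0.025],0.5],
    [[0,0,0],[0,0,0.025],0.5]
  ]
}}

```text
time_s: 30.05
position: [0.5265, -0.0301, 0.1613]
eef_rot: [-0.0, -0.131, 0.991, 0.0]
force: [-0.1, -0.3, 0.4]
gripper_width: 0.0435
```

Call:
{"op": "arm_command", "data": {
  "series": [
    [[0,0,0],[0,0,0],0.8],
    [[0,0,0],[0,0,0],0.95],
    [[0,0,0],[0,0,0],0.95],
    [[0,0,0],[0,0,0],0.95],
    [[0,0,0],[0,0,0],0.95],
    [[0,0,0],[0,0,0],0.95],
    [[0,0,0],[0,0,0],0.95],
    [[0,0,0],[0,0,0],0.95],
    [[0,0,0],[0,0,0],0.95],
    [[0,0,0],[0,0,0],0.95]
  ]
}}

```text
time_s: 31.3
position: [0.5268, -0.0302, 0.1616]
eef_rot: [0.0, -0.131, 0.991, -0.0]
force: [0.3, -2.5, -0.3]
gripper_width: 0.0205
```

```bash
python3 look.py 11 >/dev/null; python3 -c "
from h import *
rel([],15)"
```

```text
t 31.4 p [ 0.5268 -0.0301  0.1616] yaw 15.06 tilt 0.01 w 0.0207 F [ 1.7 -1.6 -0. ]
 turn z 0.06
```

View pics/s11.png

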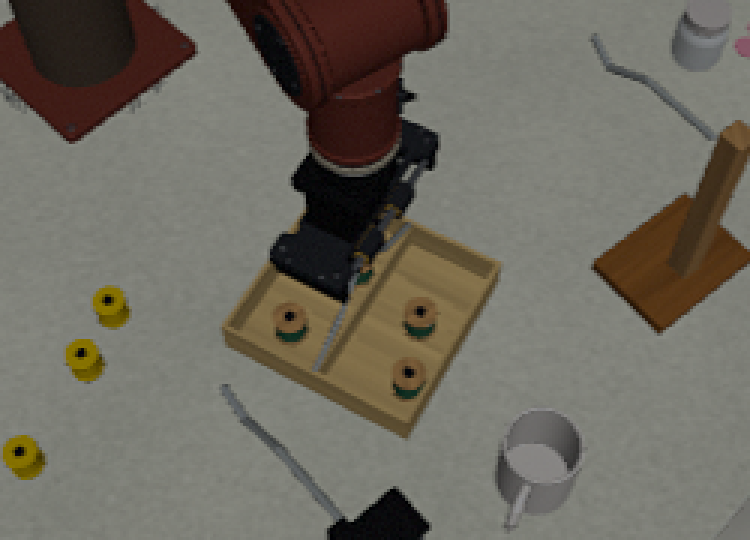

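Going lower made no difference: 20.6 mm, so the pads hold the head over its full height. The first lift was firm and level that way. The fingers also clear the rod by more, so I'll keep this grip. Now I lift, turn to the scale's yaw (-4.3°) and go to a point in front of the hook tip.

```bash
python3 -c "
from h import *
rel([(.5268,-.0301,.272),(.505,-.231,.272)],-4.3)"
```

```text
t 31.4 p [ 0.5268 -0.0301  0.1616] yaw 15.06 tilt 0.01 w 0.0207 F [ 1.7 -1.6 -0. ]
 turn z 19.36
   [ 0.527 -0.03   0.272] -> [-0.    0.   -0.11]
   [ 0.505 -0.231  0.272] -> [ 0.073 -0.188 -0.11 ]
```

Call:
{"op": "arm_command", "data": {
  "series": [
    [[0,0,0],[0,0,-0.01],0.95],
    [[0,0,0],[0,0,-0.03],0.95],
    [[0,0,0],[0,0,-0.055],0.95],
    [[0,0,0],[0,0,-0.085],0.95],
    [[0,0,1],[0.002,0,-0.105],0.95],
    [[0,0,3],[0.006,-0.006,-0.11],0.95],
    [[0,0,6],[0.016,-0.024,-0.11],0.95],
    [[0,0,8],[0.026,-0.05,-0.11],0.95],
    [[0,0,9],[0.035,-0.07,-0.11],0.95],
    [[0,0,9],[0.037,-0.075,-0.11],0.95]
  ]
}}

```text
time_s: 32.65
position: [0.5094, -0.1132, 0.27]
eef_rot: [-0.001, -0.052, 0.999, 0.0]
force: [0.2, -0.0, -6.5]
gripper_width: 0.0204
```

```bash
python3 look.py 12 >/dev/null; python3 -c "
from h import *
rel([(.505,-.231,.272)],-4.3)"
```

```text
t 32.75 p [ 0.5099 -0.1122  0.2706] yaw 5.99 tilt 0.12 w 0.0207 F [ 0.7  1.  -5.8]
 turn z 10.29
   [ 0.505 -0.231  0.272] -> [ 0.017 -0.118 -0.001]
```

View pics/s12.png

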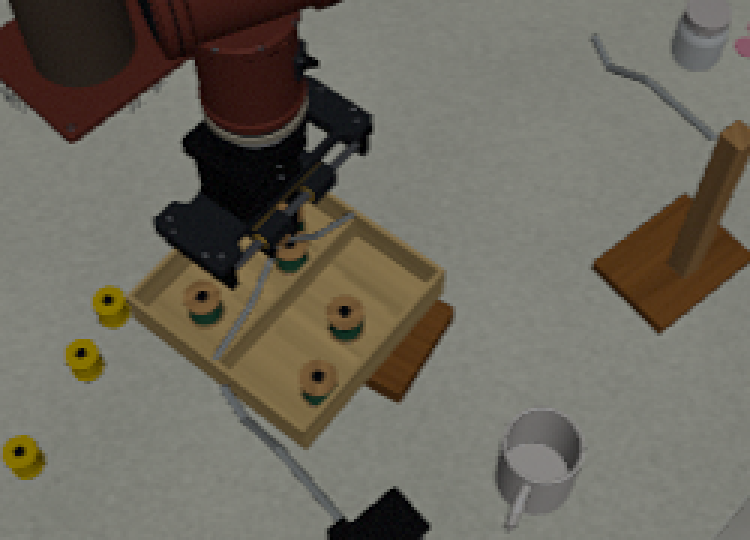

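Call:
{"op": "arm_command", "data": {
  "series": [
    [[0,0,2],[0.003,-0.015,0.003],0.95],
    [[0,0,4],[0.006,-0.035,0.006],0.95],
    [[0,0,6],[0.01,-0.055,0.009],0.95],
    [[0,0,8],[0.013,-0.075,0.009],0.95],
    [[0,0,10],[0.016,-0.095,0.009],0.95],
    [[0,0,10.3],[0.017,-0.11,0.009],0.95],
    [[0,0,10.3],[0.017,-0.118,0.009],0.95],
    [[0,0,10.3],[0.017,-0.118,0.009],0.95],
    [[0,0,10.3],[0.017,-0.118,0.009],0.95],
    [[0,0,10.3],[0.017,-0.118,0.009],0.95]
  ]
}}

```text
time_s: 34.0
position: [0.5061, -0.2307, 0.2626]
eef_rot: [-0.0, 0.037, 0.999, 0.0]
force: [-0.3, 0.4, -6.1]
gripper_width: 0.0205
```

```bash
python3 look.py 13 >/dev/null; python3 -c "
from h import *
rel([(.5928,-.2376,.262)],-4.3)"
```

```text
t 34.1 p [ 0.5061 -0.2308  0.2626] yaw -4.2 tilt 0.0 w 0.0206 F [-0.4  0.8 -5.3]
 turn z 0.1
   [ 0.593 -0.238  0.262] -> [-0.087 -0.     0.001]
```

View pics/s13.png

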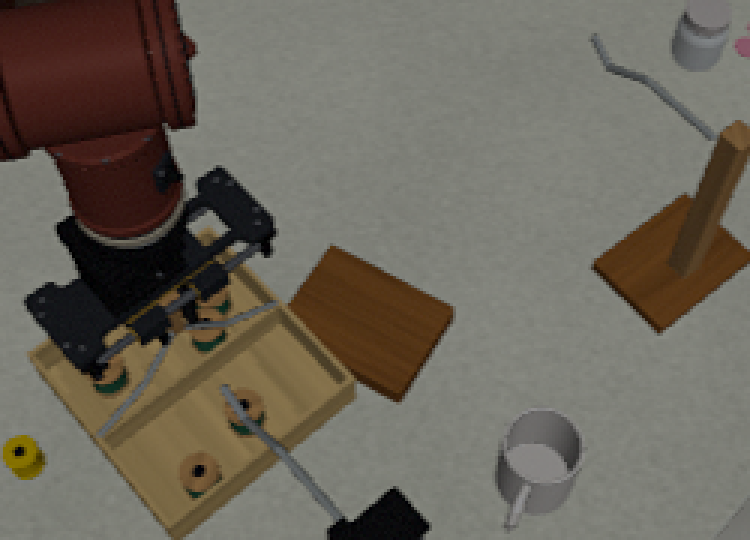

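View pics/t13.png

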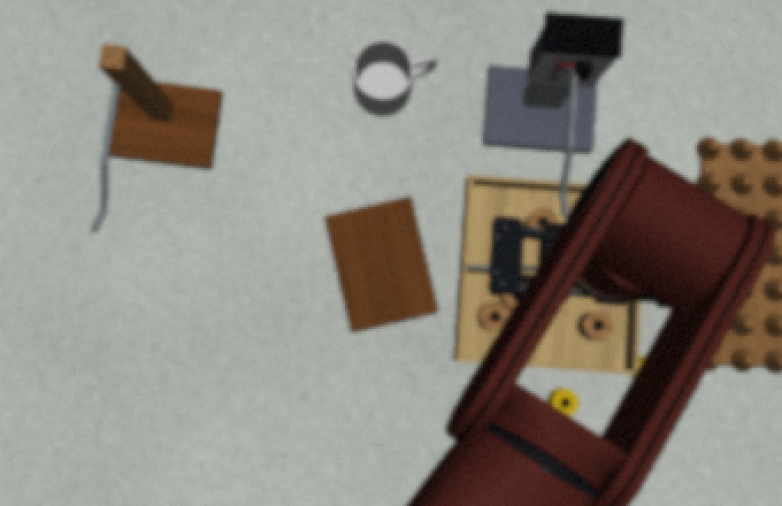

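Call:
{"op": "arm_command", "data": {
  "series": [
    [[0,0,0],[-0.01,0,0],0.95],
    [[0,0,0],[-0.025,0,0],0.95],
    [[0,0,0],[-0.04,0,0],0.95],
    [[0,0,0],[-0.055,0,0],0.95],
    [[0,0,0],[-0.068,0,0],0.95],
    [[0,0,0],[-0.08,0,0],0.95],
    [[0,0,0],[-0.086,0,0],0.95],
    [[0,0,0],[-0.087,0,0],0.95],
    [[0,0,0],[-0.087,0,0],0.95],
    [[0,0,0],[-0.087,0,0],0.95]
  ]
}}

```text
time_s: 35.35
position: [0.5924, -0.2377, 0.2626]
eef_rot: [-0.0, 0.037, 0.999, 0.0]
force: [0.1, -0.7, -6.1]
gripper_width: 0.0207
```

```bash
python3 look.py 14 >/dev/null; python3 -c "
from h import *
rel([(.5928,-.2376,.262)],-4.3)
im=cv2.imread('pics/s14.png'); 
sc=capture('scene'); cv2.imwrite('pics/z14.png',cv2.resize(sc[215:325,170:290,::-1],None,fx=5.5,fy=5.5,interpolation=3))"
```

```text
t 35.45 p [ 0.5926 -0.2378  0.2627] yaw -4.25 tilt 0.01 w 0.0206 F [-0.1 -0.5 -6. ]
 turn z 0.05
   [ 0.593 -0.238  0.262] -> [-0.     0.     0.001]
```

View pics/z14.png

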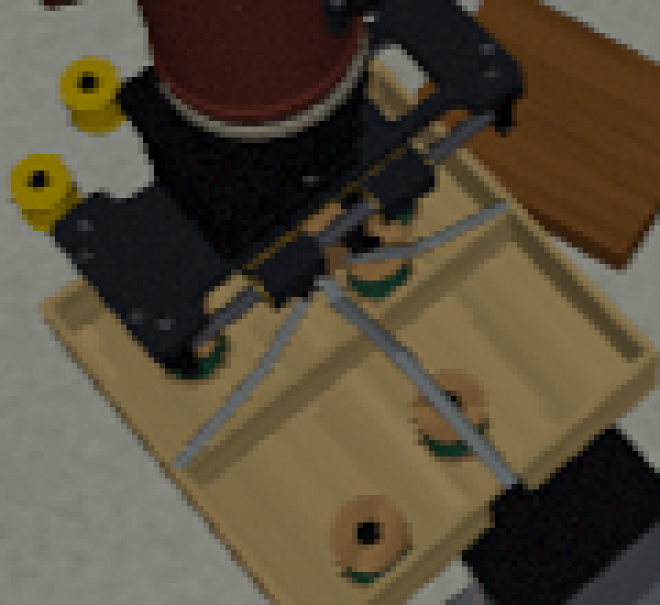

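The rod runs in under the handle's peak and the force is unchanged. I lower slowly while watching the weight.

Call:
{"op": "arm_command", "data": {
  "series": [
    [[0,0,0],[0,0,0.006],0.95],
    [[0,0,0],[0,0,0.012],0.95],
    [[0,0,0],[0,0,0.018],0.95],
    [[0,0,0],[0,0,0.024],0.95],
    [[0,0,0],[0,0,0.03],0.95],
    [[0,0,0],[0,0,0.036],0.95],
    [[0,0,0],[0,0,0.042],0.95],
    [[0,0,0],[0,0,0.048],0.95],
    [[0,0,0],[0,0,0.048],0.95],
    [[0,0,0],[0,0,0.048],0.95]
  ]
}}

```text
time_s: 36.75
position: [0.5931, -0.2378, 0.215]
eef_rot: [0.0, 0.037, 0.999, -0.0]
force: [0.7, 1.4, -3.2]
gripper_width: 0.0207
```

```bash
python3 -c "
from h import *
for i in range(3):
  sc=capture('scene'); s=monitor.sense(); print(s['force'].round(2),s['ft_torque'].round(3))
rel([],-4.3)
cv2.imwrite('pics/z15.png',cv2.resize(sc[215:325,170:290,::-1],None,fx=5.5,fy=5.5,interpolation=3))"
```

```text
[-0.05  2.36 -3.69] [ 0.191 -0.085 -0.008]
[-0.23  2.1  -2.47] [ 0.18  -0.074 -0.035]
[ 1.17  0.6  -3.91] [ 0.188 -0.101  0.016]
t 36.9 p [ 0.593  -0.2378  0.215 ] yaw -4.24 tilt 0.04 w 0.0204 F [ 1.2  0.6 -3.9]
 turn z 0.06
```

View pics/z15.png

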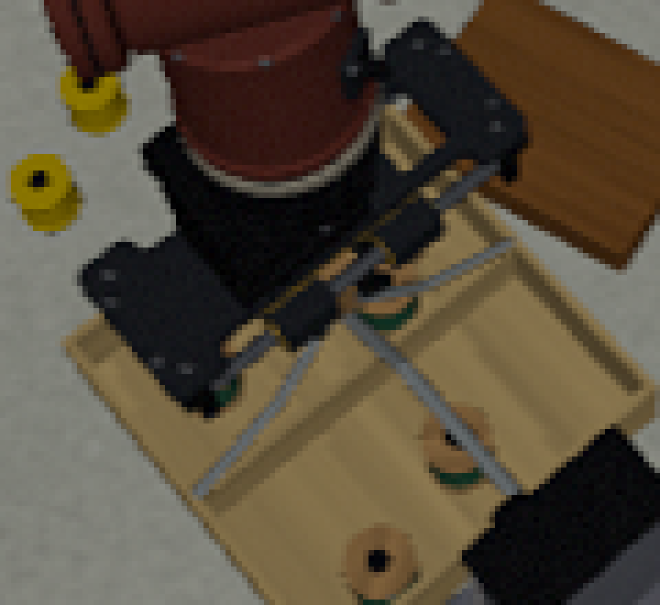

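The hook is taking the load. There is about 1.5 N of sideways force along +y, which means the peak is slightly to the -y side of the rod. I shift +y by 2 mm and read it again.

Call:
{"op": "arm_command", "data": {
  "series": [
    [[0,0,0],[0,0.001,0],0.95],
    [[0,0,0],[0,0.002,0],0.95],
    [[0,0,0],[0,0.002,0],0.95],
    [[0,0,0],[0,0.002,0],0.95],
    [[0,0,0],[0,0.002,0.004],0.95],
    [[0,0,0],[0,0.002,0.008],0.95],
    [[0,0,0],[0,0.002,0.012],0.95],
    [[0,0,0],[0,0.002,0.012],0.95],
    [[0,0,0],[0,0.002,0.012],0.95],
    [[0,0,0],[0,0.002,0.012],0.95]
  ]
}}

```text
time_s: 38.15
position: [0.593, -0.2359, 0.2029]
eef_rot: [0.0, 0.037, 0.999, -0.0]
force: [1.1, -5.1, -1.3]
gripper_width: 0.0206
```

```bash
python3 -c "
from h import *
F=[];T=[]
for i in range(5):
  sc=capture('top'); s=monitor.sense(); F.append(s['force']);T.append(s['ft_torque'])
print(np.mean(F,0).round(2),np.mean(T,0).round(3))
rel([],-4.3)"
```

```text
[ 0.49 -4.76 -1.96] [-0.851 -0.083 -0.014]
t 38.4 p [ 0.593  -0.2358  0.2027] yaw -4.24 tilt 0.02 w 0.0204 F [ 0.4 -3.9 -2.3]
 turn z 0.06
```

Call:
{"op": "arm_command", "data": {
  "series": [
    [[0,0,0],[0,-0.001,0],0.95],
    [[0,0,0],[0,-0.001,0],0.95],
    [[0,0,0],[0,-0.001,0],0.95],
    [[0,0,0],[0,-0.001,0],0.95],
    [[0,0,0],[0,-0.001,0],0.95],
    [[0,0,0],[0,-0.001,0],0.95],
    [[0,0,0],[0,-0.001,0],0.95],
    [[0,0,0],[0,-0.001,0],0.95],
    [[0,0,0],[0,-0.001,0],0.95],
    [[0,0,0],[0,-0.001,0],0.95]
  ]
}}

```text
time_s: 39.65
position: [0.5929, -0.2367, 0.2025]
eef_rot: [-0.0, 0.037, 0.999, 0.0]
force: [0.3, -1.8, -2.0]
gripper_width: 0.0206
```

```bash
cat > ft.py <<'E'
from h import *
F=[];T=[]
for i in range(4):
  sc=capture('scene'); s=monitor.sense(); F.append(s['force']);T.append(s['ft_torque'])
print(np.mean(F,0).round(2),np.mean(T,0).round(3)); rel([])
cv2.imwrite('pics/zz.png',cv2.resize(sc[205:335,160:310,::-1],None,fx=5,fy=4.5,interpolation=3))
E
python3 ft.py
```

```text
[ 1.06 -2.13 -1.85] [-0.326 -0.139  0.018]
t 39.85 p [ 0.5929 -0.2367  0.2026] yaw -4.24 tilt 0.0 w 0.0205 F [ 1.2 -1.9 -2. ]
```

Call:
{"op": "arm_command", "data": {
  "series": [
    [[0,0,0],[0,-0.001,0.003],0.95],
    [[0,0,0],[0,-0.001,0.006],0.95],
    [[0,0,0],[0,-0.001,0.009],0.95],
    [[0,0,0],[0,-0.001,0.012],0.95],
    [[0,0,0],[0,-0.001,0.014],0.95],
    [[0,0,0],[0,-0.001,0.014],0.95],
    [[0,0,0],[0,-0.001,0.014],0.95],
    [[0,0,0],[0,-0.001,0.014],0.95],
    [[0,0,0],[0,-0.001,0.014],0.95],
    [[0,0,0],[0,-0.001,0.014],0.95]
  ]
}}

```text
time_s: 41.1
position: [0.5928, -0.2377, 0.1886]
eef_rot: [0.0, 0.037, 0.999, -0.0]
force: [1.7, 1.5, 0.1]
gripper_width: 0.0205
```

```bash
python3 ft.py
```

```text
[1.56 1.19 0.77] [ 0.246 -0.221 -0.004]
t 41.3 p [ 0.5928 -0.2377  0.1886] yaw -4.24 tilt 0.0 w 0.0209 F [1.1 1.1 0.9]
```

View pics/zz.png

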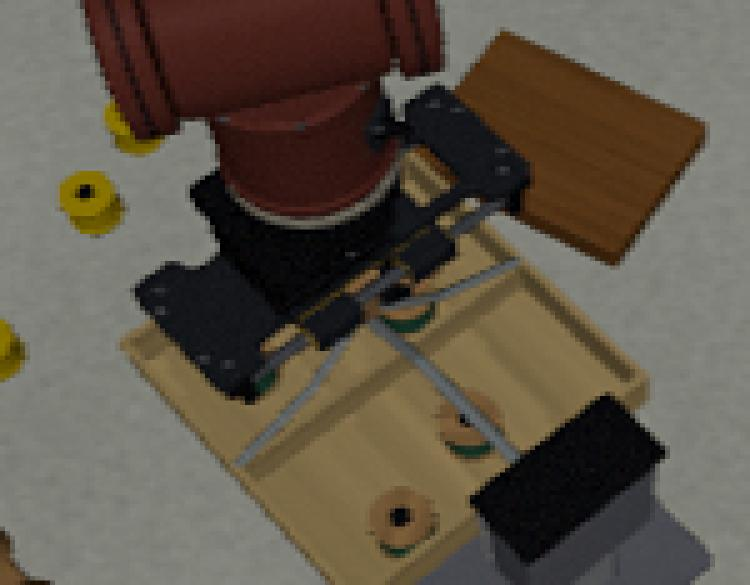

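The weight is now fully on the hook (Fz about 0). I open and rise clear.

Call:
{"op": "arm_command", "data": {
  "series": [
    [[0,0,0],[-0.001,0,0],0.8],
    [[0,0,0],[-0.001,0,0],0.6],
    [[0,0,0],[-0.001,0,0],0.35],
    [[0,0,0],[-0.001,0,0],0.35],
    [[0,0,0],[-0.001,0,0],0.35],
    [[0,0,0],[-0.001,0,-0.02],0.35],
    [[0,0,0],[-0.001,0,-0.05],0.35],
    [[0,0,0],[-0.001,0,-0.09],0.35],
    [[0,0,0],[-0.001,0,-0.13],0.35],
    [[0,0,0],[-0.001,0,-0.13],0.35]
  ]
}}

```text
time_s: 42.55
position: [0.5957, -0.2388, 0.3255]
eef_rot: [0.005, 0.037, 0.999, -0.002]
force: [0.3, -0.6, 0.8]
gripper_width: 0.0561
```

```bash
python3 ft.py; cp pics/zz.png pics/z17.png
```

```text
[ 0.02  0.2  -0.71] [0.012 0.017 0.015]
t 42.75 p [ 0.5933 -0.2375  0.3176] yaw -4.24 tilt 0.1 w 0.0565 F [-0.4  0.9 -1.1]
```

View pics/z17.png

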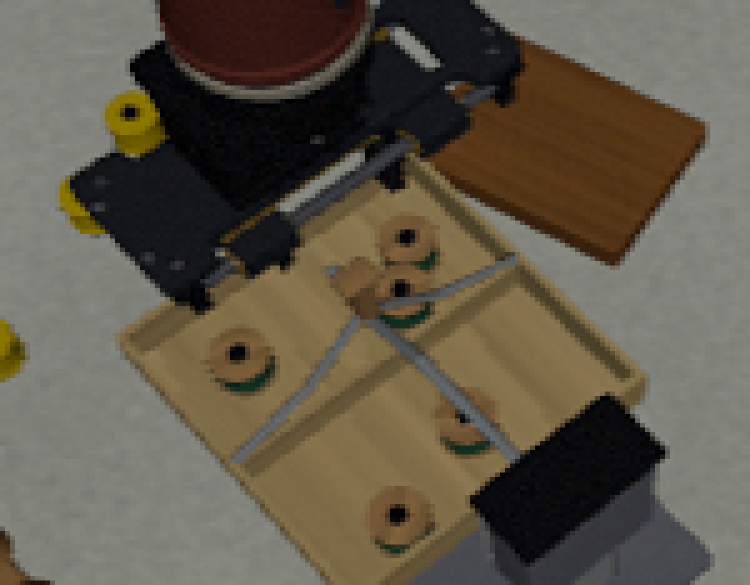

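The caddy hangs level on the sprung hook with all five reels in it, and the rod tip shows left of the stem. I wait with the gripper clear.

Call:
{"op": "arm_command", "data": {
  "series": [
    [[0,0,0],[0,0,0],0.35],
    [[0,0,0],[0,0,0],0.35],
    [[0,0,0],[0,0,0],0.35],
    [[0,0,0],[0,0,0],0.35],
    [[0,0,0],[0,0,0],0.35],
    [[0,0,0],[0,0,0],0.35],
    [[0,0,0],[0,0,0],0.35],
    [[0,0,0],[0,0,0],0.35],
    [[0,0,0],[0,0,0],0.35],
    [[0,0,0],[0,0,0],0.35]
  ]
}}

```text
time_s: 44.0
position: [0.5938, -0.2378, 0.3185]
eef_rot: [0.0, 0.037, 0.999, -0.0]
force: [0.6, -0.2, 0.7]
gripper_width: 0.0566
```

```bash
python3 ft.py; cp pics/zz.png pics/z18.png
```

```text
[ 0.34 -0.01 -0.43] [ 0.015 -0.029  0.008]
t 44.2 p [ 0.5938 -0.2378  0.3185] yaw -4.24 tilt 0.0 w 0.0564 F [-0.1 -0.4 -0.5]
```

Call:
{"op": "arm_command", "data": {
  "series": [
    [[0,0,0],[0,0,0],0.35],
    [[0,0,0],[0,0,0],0.35],
    [[0,0,0],[0,0,0],0.35],
    [[0,0,0],[0,0,0],0.35],
    [[0,0,0],[0,0,0],0.35],
    [[0,0,0],[0,0,0],0.35],
    [[0,0,0],[0,0,0],0.35],
    [[0,0,0],[0,0,0],0.35],
    [[0,0,0],[0,0,0],0.35],
    [[0,0,0],[0,0,0],0.35]
  ]
}}

```text
time_s: 45.45
position: [0.5938, -0.2378, 0.3185]
eef_rot: [0.0, 0.037, 0.999, -0.0]
force: [0.3, 0.2, 0.2]
gripper_width: 0.0568
```

```bash
python3 ft.py; cp pics/zz.png pics/z19.png; python3 -c "
import cv2,numpy as np
a=[cv2.imread(f'pics/z{k}.png') for k in (17,18,19)]
for i in range(2): print(cv2.phaseCorrelate(cv2.cvtColor(a[i][350:,120:460],6).astype(np.float64),cv2.cvtColor(a[i+1][350:,120:460],6).astype(np.float64)))"
python3 look.py 19
```

```text
[-0.02 -0.08 -0.28] [-0.009 -0.    -0.008]
t 45.65 p [ 0.5938 -0.2378  0.3185] yaw -4.24 tilt 0.0 w 0.0566 F [-0.6 -0.1  0.6]
((-2.842170943040401e-14, -0.005882437242817673), 0.9328226527844315)
((-2.842170943040401e-14, 0.011372298242250167), 0.9432653456238295)
scene [239.1 319.5 110.5   7.6] [ 0.6582 -0.2901]
scene [252.8 298.5 111.5   7.7] [ 0.6417 -0.2198]
scene [207.5 284.4 117.    7.6] [ 0.5119 -0.2842]
```

View pics/t19.png

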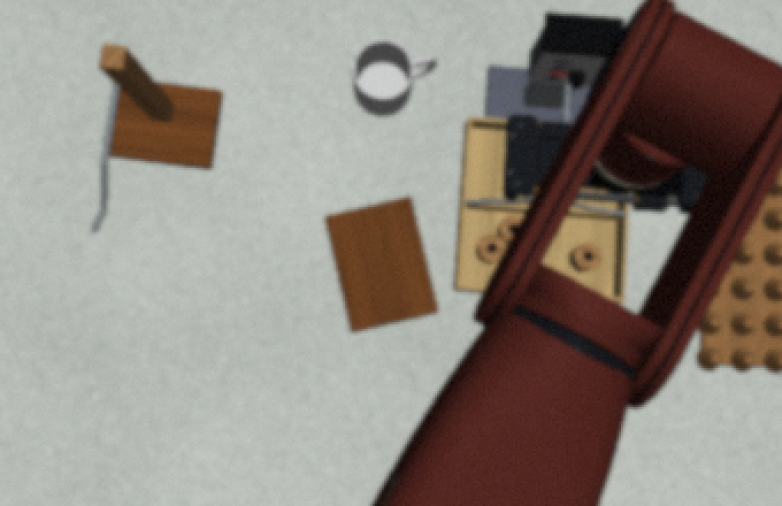

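View pics/z19.png

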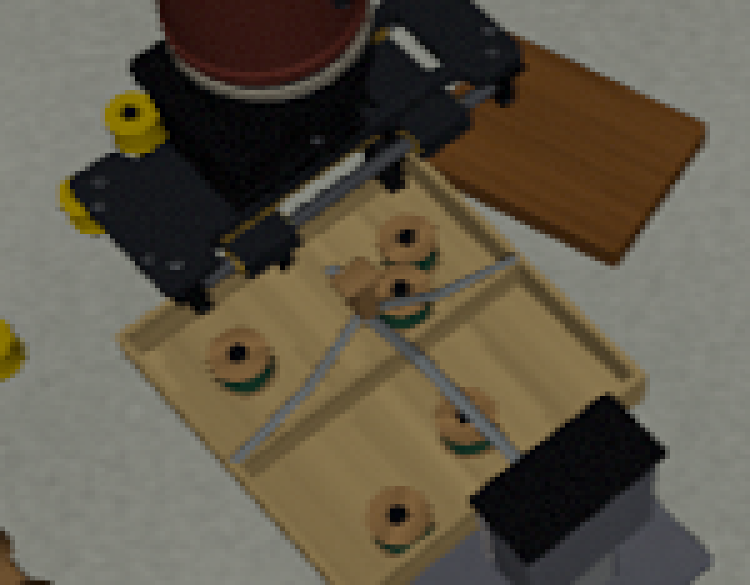

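There is no motion between frames 1.4 s apart, so the hook is at rest. I go back down, grip and lift off.

Call:
{"op": "arm_command", "data": {
  "series": [
    [[0,0,0],[0,0,0.04],0.35],
    [[0,0,0],[0,0,0.08],0.35],
    [[0,0,0],[0,0,0.11],0.35],
    [[0,0,0],[0,0,0.125],0.35],
    [[0,0,0],[0,0,0.13],0.35],
    [[0,0,0],[0,0,0.13],0.35],
    [[0,0,0],[0,0,0.13],0.7],
    [[0,0,0],[0,0,0.13],0.95],
    [[0,0,0],[0,0,0.13],0.95],
    [[0,0,0],[0,0,0.13],0.95]
  ]
}}

```text
time_s: 47.0
position: [0.5938, -0.2378, 0.1887]
eef_rot: [0.0, 0.037, 0.999, -0.0]
force: [-0.9, 0.9, 0.4]
gripper_width: 0.0242
```

Call:
{"op": "arm_command", "data": {
  "series": [
    [[0,0,0],[0,0,0],0.95],
    [[0,0,0],[0,0,0],0.95],
    [[0,0,0],[0,0,-0.005],0.95],
    [[0,0,0],[0,0,-0.012],0.95],
    [[0,0,0],[0,0,-0.019],0.95],
    [[0,0,0],[0,0,-0.026],0.95],
    [[0,0,0],[0,0,-0.033],0.95],
    [[0,0,0],[0,0,-0.04],0.95],
    [[0,0,0],[0,0,-0.04],0.95],
    [[0,0,0],[0,0,-0.04],0.95]
  ]
}}

```text
time_s: 48.25
position: [0.5935, -0.2377, 0.228]
eef_rot: [-0.0, 0.037, 0.999, 0.0]
force: [-0.1, 0.3, -6.6]
gripper_width: 0.0194
```

```bash
python3 ft.py
```

```text
[ 0.31 -0.05 -5.9 ] [ 0.026 -0.003  0.025]
t 48.45 p [ 0.5935 -0.2377  0.228 ] yaw -4.24 tilt 0.05 w 0.0193 F [ 0.2  0.1 -6.7]
```

View pics/zz.png

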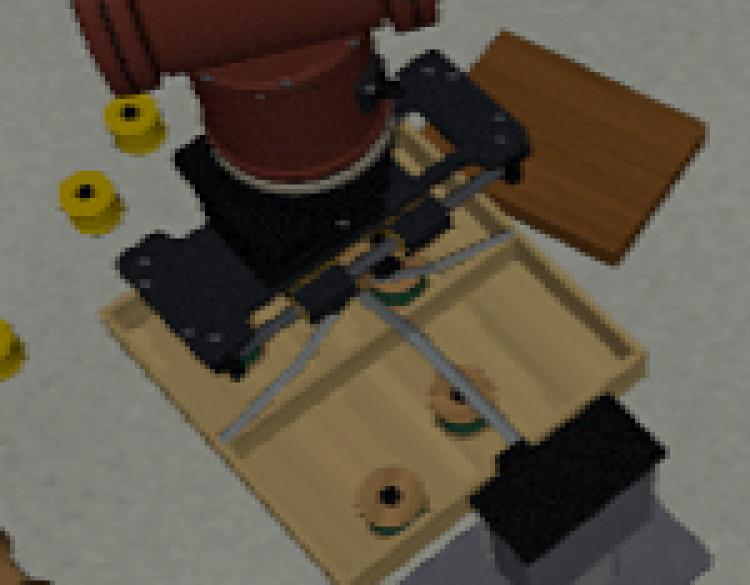

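Call:
{"op": "arm_command", "data": {
  "series": [
    [[0,0,0],[0,0,-0.01],0.95],
    [[0,0,0],[0,0,-0.02],0.95],
    [[0,0,0],[0,0,-0.03],0.95],
    [[0,0,0],[0,0,-0.036],0.95],
    [[0,0,0],[0,0,-0.036],0.95],
    [[0,0,0],[0.01,0,-0.036],0.95],
    [[0,0,0],[0.028,0,-0.036],0.95],
    [[0,0,0],[0.048,0,-0.036],0.95],
    [[0,0,0],[0.07,0,-0.036],0.95],
    [[0,0,0],[0.09,0,-0.036],0.95]
  ]
}}

```text
time_s: 49.7
position: [0.5023, -0.2308, 0.2638]
eef_rot: [-0.001, 0.037, 0.999, 0.0]
force: [0.2, -1.2, -5.5]
gripper_width: 0.0192
```

```bash
python3 look.py 20 >/dev/null; python3 -c "
from h import *
rel([(.495,.2976,.264)],-7.6)"
```

```text
t 49.8 p [ 0.5019 -0.2308  0.2641] yaw -4.29 tilt 0.1 w 0.0198 F [-1.   0.4 -4.6]
 turn z 3.31
   [0.495 0.298 0.264] -> [0.046 0.526 0.   ]
```

View pics/s20.png

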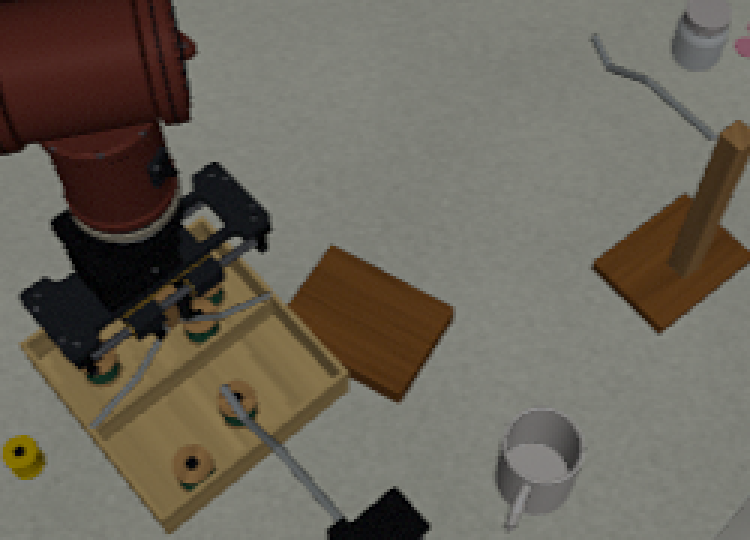

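The caddy is off the scale, level, with the reels in. I carry it at a constant height to a point in front of the rack hook.

Call:
{"op": "arm_command", "data": {
  "series": [
    [[0,0,0],[0.001,0.008,0],0.95],
    [[0,0,0],[0.003,0.025,0],0.95],
    [[0,0,0.3],[0.005,0.05,0],0.95],
    [[0,0,0.6],[0.007,0.08,0],0.95],
    [[0,0,0.9],[0.01,0.11,0],0.95],
    [[0,0,1.2],[0.012,0.14,0],0.95],
    [[0,0,1.4],[0.015,0.17,0],0.95],
    [[0,0,1.6],[0.018,0.2,0],0.95],
    [[0,0,1.8],[0.02,0.23,0],0.95],
    [[0,0,2],[0.022,0.26,0],0.95]
  ]
}}

```text
time_s: 51.05
position: [0.5011, 0.0322, 0.2645]
eef_rot: [-0.0, 0.054, 0.999, 0.0]
force: [-0.5, 0.0, -6.2]
gripper_width: 0.0197
```

Call:
{"op": "arm_command", "data": {
  "series": [
    [[0,0,0.2],[0.003,0.03,0],0.95],
    [[0,0,0.4],[0.006,0.06,0],0.95],
    [[0,0,0.6],[0.008,0.09,0],0.95],
    [[0,0,0.8],[0.011,0.12,0],0.95],
    [[0,0,1],[0.014,0.15,0],0.95],
    [[0,0,1.2],[0.017,0.18,0],0.95],
    [[0,0,1.3],[0.02,0.205,0],0.95],
    [[0,0,1.3],[0.021,0.225,0],0.95],
    [[0,0,1.3],[0.022,0.235,0],0.95],
    [[0,0,1.3],[0.022,0.235,0],0.95]
  ]
}}

```text
time_s: 52.3
position: [0.5048, 0.2663, 0.2643]
eef_rot: [-0.0, 0.065, 0.998, -0.0]
force: [-0.3, -0.4, -6.6]
gripper_width: 0.0193
```

```bash
python3 look.py 21 >/dev/null; python3 -c "
from h import *
rel([(.495,.2976,.264),(.5745,.287,.264)],-7.6)"
```

```text
t 52.4 p [0.505  0.2652 0.2644] yaw -7.56 tilt 0.05 w 0.0196 F [-0.1 -0.8 -6.5]
 turn z 0.04
   [0.495 0.298 0.264] -> [0.014 0.031 0.   ]
   [0.574 0.287 0.264] -> [-0.066  0.031  0.   ]
```

View pics/s21.png

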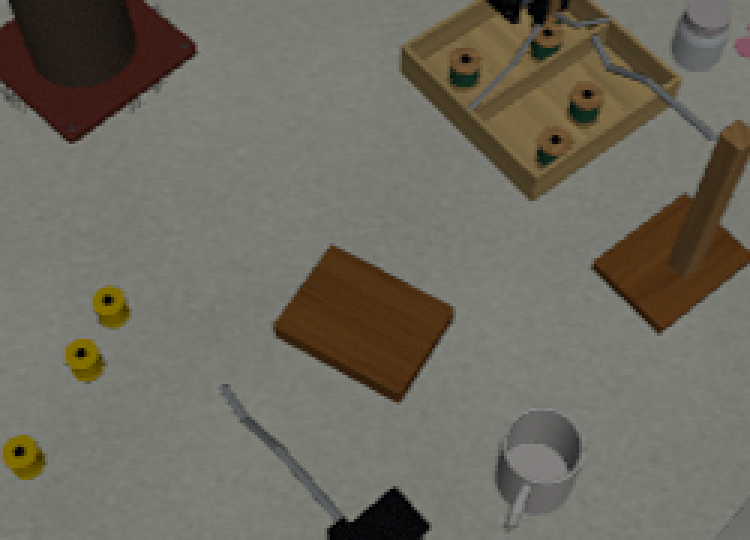

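Call:
{"op": "arm_command", "data": {
  "series": [
    [[0,0,0],[0.005,0.008,0],0.95],
    [[0,0,0],[0.01,0.018,0],0.95],
    [[0,0,0],[0.014,0.028,0],0.95],
    [[0,0,0],[0.014,0.031,0],0.95],
    [[0,0,0],[0.014,0.031,0],0.95],
    [[0,0,0],[0.014,0.031,0],0.95],
    [[0,0,0],[0.008,0.031,0],0.95],
    [[0,0,0],[-0.002,0.031,0],0.95],
    [[0,0,0],[-0.01,0.031,0],0.95],
    [[0,0,0],[-0.01,0.031,0],0.95]
  ]
}}

```text
time_s: 53.65
position: [0.52, 0.2948, 0.2644]
eef_rot: [0.0, 0.066, 0.998, -0.0]
force: [0.6, -1.3, -6.3]
gripper_width: 0.0192
```

Run:
```python
from h import *
sc=capture('scene'); cv2.imwrite('pics/r1.png',cv2.resize(sc[95:200,290:410,::-1],None,fx=5.5,fy=5.5,interpolation=3))
t=capture('top'); cv2.imwrite('pics/r2.png',cv2.resize(t[130:270,110:250,::-1],None,fx=4,fy=4,interpolation=3))
rel([(.5745,.287,.264)],-7.6)
s,R=state(); p=s["position"]; ap=p+[0,0,-.006]; print("apex px scene",proj("scene",ap),"top",proj("top",ap))
```

```text
t 53.75 p [0.5192 0.295  0.2644] yaw -7.56 tilt 0.01 w 0.0193 F [ 0.6 -0.1 -5.5]
 turn z 0.04
   [0.574 0.287 0.264] -> [-0.056 -0.001  0.   ]
apex px scene [[341.75484265 130.01638774]] top [[155.38867448 210.83849791]]
```

View pics/r1.png

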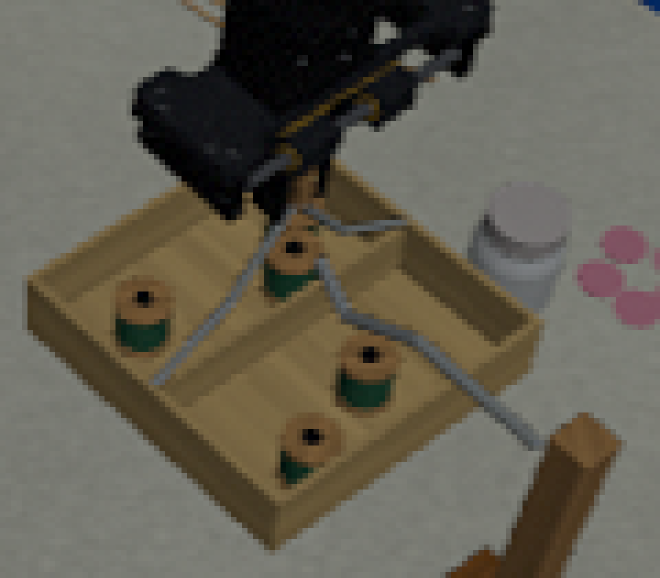

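View pics/r2.png

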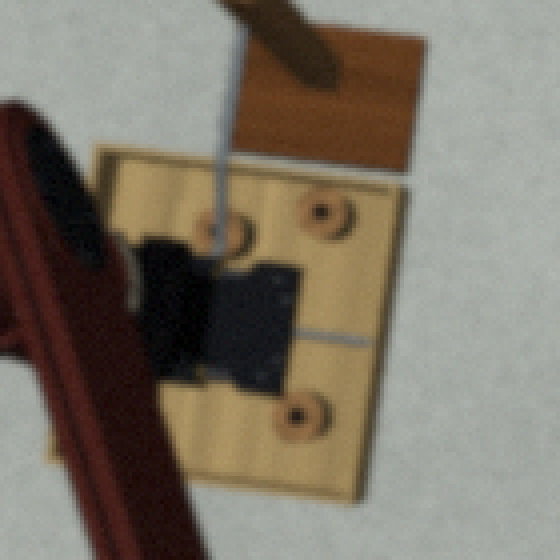

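Run:
```python
from h import *
s,R=state(); p=s["position"]; a=np.radians(-7.56)
def P(x,y,z): return p+np.array([x*np.cos(a)-y*np.sin(a),x*np.sin(a)+y*np.cos(a),-.006-.125+z])
for n,q in dict(apex=(0,0,.125),bl=(0,-.045,.072),br=(0,.045,.072),el=(0,-.102,.042),er=(0,.102,.042),c1=(.11,.105,.045),c2=(.11,-.105,.045),c3=(-.11,-.105,.045)).items():
    u=proj("scene",P(*q))[0]; print(n,((u-[290,95])*5.5).round(0), "top",((proj("top",P(*q))[0]-[110,130])*4).round(0))
```

```text
apex [285. 193.] top [182. 323.]
bl [214. 293.] top [274. 340.]
br [329. 220.] top [139. 321.]
el [135. 375.] top [369. 354.]
er [389. 209.] top [ 71. 314.]
c1 [525. 315.] top [ 93. 154.]
c2 [262. 498.] top [397. 194.]
c3 [ 10. 258.] top [347. 518.]
```

Run:
```python
from h import *
print("apex",ray("scene",(290+301/5.5,95+207/5.5),.258)[0].round(4),"tip",ray("scene",(290+320/5.5,95+262/5.5),.232)[0].round(4),"notch",ray("scene",(290+345/5.5,95+312/5.5),.210)[0].round(4))
# caddy rim corners both views at z=.258-.125+.045
z=.178
for n,o,k,pts in(("scene",(290,95),5.5,((543,322),(272,495),(27,285))),("top",(110,130),4,((97,146),(406,187),(358,502)))):
    for q in pts: print(n,ray(n,np.array(o)+np.array(q)/k,z)[0].round(4))
s,R=state(); p=s["position"]; a=np.radians(-7.56)
for x,y in((.11,.105),(.11,-.105),(-.11,-.105)): print("exp",(p[:2]+[x*np.cos(a)-y*np.sin(a),x*np.sin(a)+y*np.cos(a)]).round(4))
# hanging on the scale: z19 picture, apex/rod tip
for k,q in(("apex",(368,312)),("tip",(332,270)),("head",(358,278))):
    print(k,160+q[0]/5,205+q[1]/4.5)
print(ray("scene",(160+368/5,205+312/4.5),.1826)[0].round(4),ray("scene",(160+332/5,205+270/4.5),.197)[0].round(4))
```

```text
apex [0.5323 0.2935 0.258 ] tip [0.5536 0.2901 0.232 ] notch [0.5774 0.2884 0.21  ]
scene [0.6524 0.3879 0.178 ]
scene [0.617  0.1824 0.178 ]
scene [0.4171 0.1976 0.178 ]
top [0.6477 0.3821 0.178 ]
top [0.6196 0.1706 0.178 ]
top [0.407  0.1987 0.178 ]
exp [0.6421 0.3847]
exp [0.6144 0.1765]
exp [0.3964 0.2054]
apex 233.6 274.3333333333333
tip 226.4 265.0
head 231.6 266.77777777777777
[ 0.6007 -0.2375  0.1826] [ 0.5729 -0.2358  0.197 ]
```

Against the same picture, the peak sits about 9 mm ahead of the TCP (+x), since the handle settled into the scale's notch. Relative to the rack's notch it still has to go about 46 mm along +x, with y within 1 mm. I move in, then lower.

Call:
{"op": "arm_command", "data": {
  "series": [
    [[0,0,0],[-0.008,0,0],0.95],
    [[0,0,0],[-0.02,0,0],0.95],
    [[0,0,0],[-0.032,0.001,0],0.95],
    [[0,0,0],[-0.042,0.001,0],0.95],
    [[0,0,0],[-0.047,0.001,0],0.95],
    [[0,0,0],[-0.047,0.001,0],0.95],
    [[0,0,0],[-0.047,0.001,0.008],0.95],
    [[0,0,0],[-0.047,0.001,0.016],0.95],
    [[0,0,0],[-0.047,0.001,0.022],0.95],
    [[0,0,0],[-0.047,0.001,0.022],0.95]
  ]
}}

```text
time_s: 55.0
position: [0.5651, 0.2899, 0.2415]
eef_rot: [-0.001, 0.066, 0.998, -0.0]
force: [0.5, -0.1, -6.3]
gripper_width: 0.0196
```

```bash
sed -i 's/sc\[205:335,160:310/sc[95:200,290:410/' ft.py; python3 ft.py
```

```text
[ 0.43  0.06 -6.04] [-0.001  0.08   0.006]
t 55.2 p [0.5658 0.2901 0.243 ] yaw -7.54 tilt 0.03 w 0.0194 F [ 0.   0.3 -6.4]
```

View pics/zz.png

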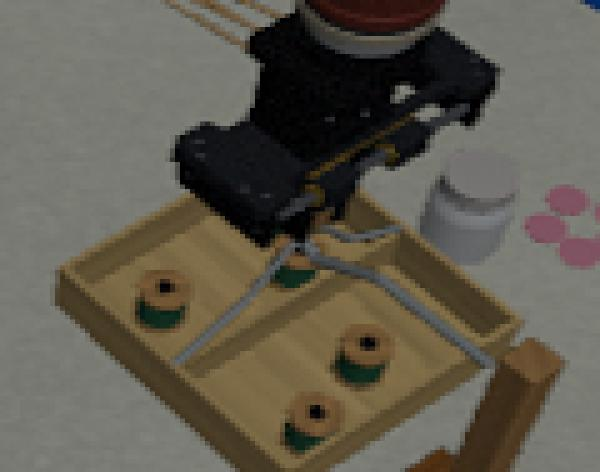

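Call:
{"op": "arm_command", "data": {
  "series": [
    [[0,0,0],[0,0,0.003],0.95],
    [[0,0,0],[0,0,0.006],0.95],
    [[0,0,0],[0,0,0.009],0.95],
    [[0,0,0],[0,0,0.012],0.95],
    [[0,0,0],[0,0,0.014],0.95],
    [[0,0,0],[0,0,0.014],0.95],
    [[0,0,0],[0,0,0.014],0.95],
    [[0,0,0],[0,0,0.014],0.95],
    [[0,0,0],[0,0,0.014],0.95],
    [[0,0,0],[0,0,0.014],0.95]
  ]
}}

```text
time_s: 56.45
position: [0.5668, 0.2901, 0.2302]
eef_rot: [0.002, 0.066, 0.998, 0.0]
force: [1.7, -3.7, 6.2]
gripper_width: 0.0191
```

```bash
python3 ft.py
```

```text
[ 1.72 -2.29  6.21] [-0.455 -0.223 -0.008]
t 56.65 p [0.5668 0.29   0.2303] yaw -7.55 tilt 0.19 w 0.0191 F [ 2.4 -2.1  6.1]
```

It made contact early, with the force pushing -y and +x. I rise 4 mm, shift 2 mm to -y and 3 mm to +x, and lower again gently.

Call:
{"op": "arm_command", "data": {
  "series": [
    [[0,0,0],[0,0,-0.004],0.95],
    [[0,0,0],[0,0,-0.006],0.95],
    [[0,0,0],[-0.003,-0.002,-0.006],0.95],
    [[0,0,0],[-0.003,-0.002,-0.006],0.95],
    [[0,0,0],[-0.003,-0.002,-0.003],0.95],
    [[0,0,0],[-0.003,-0.002,-0.001],0.95],
    [[0,0,0],[-0.003,-0.002,0],0.95],
    [[0,0,0],[-0.003,-0.002,0],0.95],
    [[0,0,0],[-0.003,-0.002,0],0.95],
    [[0,0,0],[-0.003,-0.002,0],0.95]
  ]
}}

```text
time_s: 57.9
position: [0.5689, 0.2878, 0.2295]
eef_rot: [0.001, 0.066, 0.998, 0.0]
force: [1.7, 1.1, 3.0]
gripper_width: 0.0192
```

```bash
python3 ft.py
```

```text
[1.42 1.18 5.3 ] [ 0.152 -0.235 -0.035]
t 58.1 p [0.5688 0.2878 0.2293] yaw -7.54 tilt 0.08 w 0.0191 F [2.2 1.5 5.7]
```

Call:
{"op": "arm_command", "data": {
  "series": [
    [[0,0,0],[0,0,-0.001],0.95],
    [[0,0,0],[0,0.001,-0.001],0.95],
    [[0,0,0],[0,0.001,-0.001],0.95],
    [[0,0,0],[0,0.001,-0.001],0.95],
    [[0,0,0],[0,0.001,-0.001],0.95],
    [[0,0,0],[0,0.001,-0.001],0.95],
    [[0,0,0],[0,0.001,-0.001],0.95],
    [[0,0,0],[0,0.001,-0.001],0.95],
    [[0,0,0],[0,0.001,-0.001],0.95],
    [[0,0,0],[0,0.001,-0.001],0.95]
  ]
}}

```text
time_s: 59.35
position: [0.5685, 0.2886, 0.2294]
eef_rot: [-0.0, 0.066, 0.998, -0.0]
force: [0.9, -2.1, 0.6]
gripper_width: 0.0188
```

```bash
python3 ft.py
```

```text
[ 1.3  -0.24  1.27] [-0.094 -0.266 -0.012]
t 59.55 p [0.5685 0.2886 0.2294] yaw -7.54 tilt 0.01 w 0.0193 F [ 0.8 -1.2  1.2]
```

View pics/zz.png

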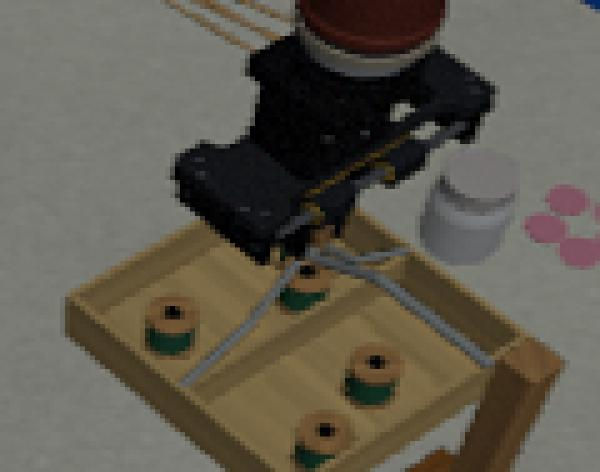

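The peak sits at the notch's pixel, the contact is at the notch's height, and the side force is about 0. I release and rise clear.

Call:
{"op": "arm_command", "data": {
  "series": [
    [[0,0,0],[0,0,-0.001],0.8],
    [[0,0,0],[0,0,-0.001],0.6],
    [[0,0,0],[0,0,-0.001],0.35],
    [[0,0,0],[0,0,-0.001],0.35],
    [[0,0,0],[0,0,-0.001],0.35],
    [[0,0,0],[0,0,-0.001],0.35],
    [[0,0,0],[0,0,-0.02],0.35],
    [[0,0,0],[0,0,-0.05],0.35],
    [[0,0,0],[0,0,-0.09],0.35],
    [[0,0,0],[0,0,-0.12],0.35]
  ]
}}

```text
time_s: 60.8
position: [0.569, 0.2888, 0.3535]
eef_rot: [0.002, 0.066, 0.998, 0.001]
force: [0.1, 0.5, -0.2]
gripper_width: 0.0565
```

```bash
python3 ft.py
```

```text
[-0.12 -0.27  0.66] [ 0.02   0.005 -0.016]
t 61.0 p [0.5689 0.2888 0.351 ] yaw -7.54 tilt 0.14 w 0.0566 F [ 0.   0.3 -1.1]
```

View pics/zz.png

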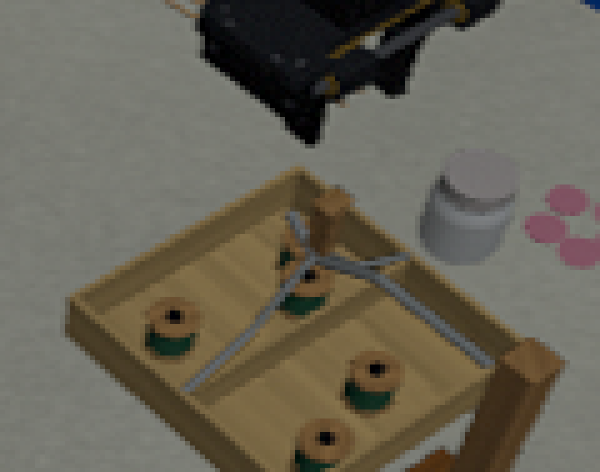

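The caddy hangs in the rack's notch, level, with the rod tip visible beyond the wire. I back away and make a last check.

Call:
{"op": "arm_command", "data": {
  "series": [
    [[0,0,0],[0,0,-0.02],0.35],
    [[0,0,0],[0.04,0,-0.03],0.35],
    [[0,0,0],[0.08,0,-0.03],0.35],
    [[0,0,0],[0.12,-0.03,-0.03],0.35],
    [[0,0,0],[0.14,-0.08,-0.03],0.35],
    [[0,0,0],[0.14,-0.13,-0.03],0.35],
    [[0,0,0],[0.14,-0.18,-0.03],0.35],
    [[0,0,0],[0.14,-0.23,-0.03],0.35],
    [[0,0,0],[0.14,-0.25,-0.03],0.35],
    [[0,0,0],[0.14,-0.25,-0.03],0.35]
  ]
}}

```text
time_s: 62.25
position: [0.3968, 0.0582, 0.38]
eef_rot: [0.0, 0.067, 0.998, 0.0]
force: [-0.2, 0.3, 1.2]
gripper_width: 0.0566
```

Run:
```python
from h import *
a=capture("scene");t=capture("top")
cv2.imwrite("pics/f1.png",a[:,:,::-1]);cv2.imwrite("pics/f2.png",t[:,:,::-1])
```

Call:
{"op": "arm_command", "data": {
  "series": [
    [[0,0,0],[0,0,0],0.35],
    [[0,0,0],[0,0,0],0.35],
    [[0,0,0],[0,0,0],0.35],
    [[0,0,0],[0,0,0],0.35],
    [[0,0,0],[0,0,0],0.35],
    [[0,0,0],[0,0,0],0.35],
    [[0,0,0],[0,0,0],0.35],
    [[0,0,0],[0,0,0],0.35],
    [[0,0,0],[0,0,0],0.35],
    [[0,0,0],[0,0,0],0.35]
  ]
}}

```text
time_s: 63.6
position: [0.3969, 0.0591, 0.3795]
eef_rot: [0.0, 0.066, 0.998, -0.0]
force: [-0.2, 0.5, -0.5]
gripper_width: 0.0566
```

Run:
```python
from h import *
a=capture("scene");t=capture("top")
cv2.imwrite("pics/g1.png",a[:,:,::-1]);cv2.imwrite("pics/g2.png",t[:,:,::-1])
b=cv2.imread("pics/f1.png")[:,:,::-1]
print("diff",cv2.absdiff(a,b)[90:200,290:400].mean())
cv2.imwrite("pics/g.png",np.hstack([cv2.resize(a[90:215,285:415,::-1],None,fx=3,fy=4,interpolation=3),cv2.resize(t[100:225,110:240,::-1],None,fx=3,fy=4,interpolation=3)]))
```

```text
diff 0.7424793388429752
```

View pics/g.png

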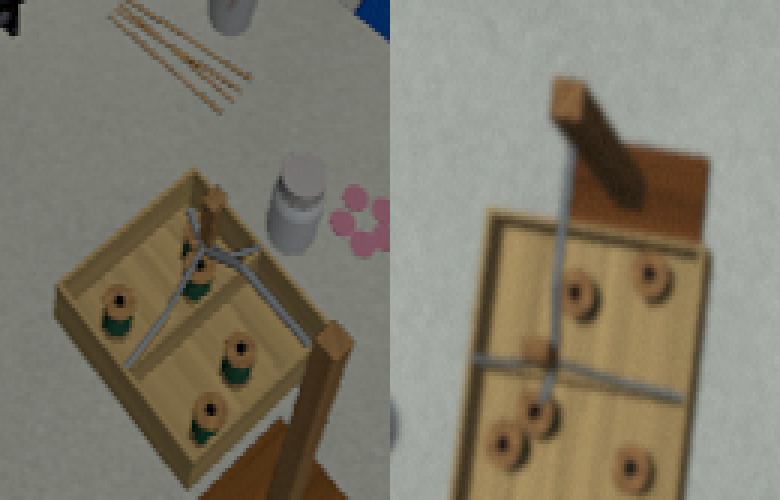

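View pics/g2.png

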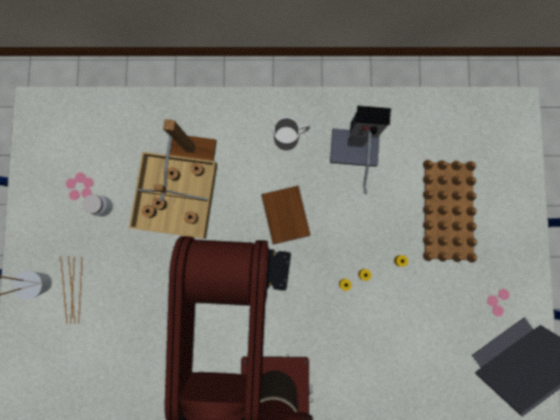

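The caddy hangs still on the rack with all five reels in it. The bystanders haven't moved and the arm is clear, so I hand the job in.

```bash
python3 -c "
from bench import finish_job; print(finish_job())"
```

```text
the job is handed in; nothing more can be done
None
```

The caddy is hanging by its handle on the plain hook stand with all five brown reels in it. I handed the job in at about 64 s.

- **Loading:** three reels went in the near half and two in the far half. One placed reel was later found shifted about 4 cm inside the caddy, and the caddy itself had moved about 2 mm and 1.5° on its block. I did not see what caused it. I placed the fifth reel to cancel the resulting imbalance.
- **Scale:** I hung the caddy on the sprung hook and let go for about 3 s. Pictures taken 1.4 s apart showed no movement.
- **Hanging on the stand:** I carried it over at a constant height and hung it on the plain hook. It was never put down on the table. After the first lift I set it back on its block once, to try for a better grip.
- **Last pictures:** the caddy looks level and still, with the wire in the notch and all five reels upright inside. The three yellow reels, egg tray, mug and jar are where they started, and the arm is clear.

**What did not go as planned:**
- The gripper closed on the head of the wooden grip (about 20 mm) and not on the 12 mm stem. Going lower did not change that. It held level throughout.
- The handle's peak ended up about 9 mm ahead of where the gripper position put it. I corrected for that from the picture before hanging the caddy on the stand.
- On the stand, the handle first touched slightly off-centre and I pressed about 12 N on the hook. I rose, shifted 2–3 mm and seated it again.

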